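# Close up the battery safety box at a repair bench

### The arm

A 6-joint arm with a two-finger parallel gripper is mounted at the origin on the work surface. World frame = base frame: x ahead of the robot, y to its left, z up, the work surface at z = 0. Lengths are in m, angles in rad, forces in N, time in s.
With the tool pointing down it reaches from about 0.325 to 0.9 m from the base axis. Payload 6.1 kg.
Tool frame: the origin (TCP) lies on the centre line of the jaws, within the pads' length; the fingertips stand 22 mm ahead of it and the grasp point (between the pads) lies 3 mm ahead of it; z points along the fingers, y is the line along which they close (so a half turn about z gives the same grasp; the last joint's range is limited). The gripper opens to 85 mm and grips with 20 to 120 N. Pads are 22 mm wide; open, the fingers measure 114 mm over their backs; the gripper's body (76 mm by 85 mm) begins 54 mm behind the grasp point. The pads swing forward as they close: fully open they stand 13 mm farther back than shut.
Start: joints at [0.986, 0.22, 1.526, -0, 1.395, -0.126], TCP at [0.277, 0.56, 0.253] pointing down, gripper open.
Joint ranges: [-2.98, 2.98], [-0.91, 2.08], [0.09, 2.57], [-1.24, 4.39], [0.2, 2.65], [-2.68, 2.68]. Speed limits (rad/s): [2.57, 2.57, 3.01, 3.14, 3.14, 3.14].

### API

Orientations are given as [roll, pitch, yaw] about the fixed x, y, z axes, in that order (R = Rz(yaw) Ry(pitch) Rx(roll)).
In Python, from station import robot gives the robot as it stands.
- The arm moves only by the tool apply_moves, never from a script. Its argument "plan" is a list of rows, each an object with "slide": the shift along the world's x, y, z in mm, a list of three; "dr": the turn, a rotation vector about the world's x, y, z in degrees, a list of three; "grip": the opening, from -1 (shut) to 1 (fully open). A call has 1 to 10 rows; each row shifts and turns the commanded pose from where the row before left it; what a row does not reach is not made up. A row lasts 1/10 s, in which the tool goes at most 50 mm and 8.59 degrees, less where a joint would pass 70% of its speed; a pose out of reach is approached as far as the arm can. A call with a gripper value outside its range is refused whole. The fingers move at their own pace and stop on an object; "force" is the grip in N (left out, the last holds). Time passes only in rows, so rows that do not move let the fingers close. It gives the time, the measured TCP pose, the force, the opening and the grip force at its end, in the units of the state.
- robot.sense(): the state, without advancing time (a new reading comes with each control period).
- robot.capture(name): name is "scene" or "side" or "wrist"; returns the picture (420x560x3 uint8, red, green, blue); there is no depth.
- robot.camera_model(name): a dict with "fov_y" (degrees; the focal length in pixels is half the picture's height over the tangent of half this angle, whatever the lens; pixels are square), "cx", "cy" (the principal point, pixels), "camera_from_world" (4x4, takes a point from world to camera coordinates); the wrist camera has in their place "hand_eye" (4x4, takes a point from camera to tool coordinates, whose origin is the TCP and whose axes are the flange's). Camera axes: x right, y down, z forward; pixel columns grow to the right and rows downward; lengths in m; the calibration is good to about 2 mm. A picture is of the moment at which its call begins: read the wrist's pose just before it. camera_model takes no time and is no camera call.
- robot.job_done(): hands the job in; it is judged then, once.
The state is a dict: "clock": time; "qpos": joint angles; "joint_vel": joint speeds; "joint_efforts": joint torques, N m; "position": TCP position; "eef_rot": TCP orientation; "ft_force": force on the tool from outside, world axes, zero at the start; "torque": the same for the moment, N m; "finger_gap": opening from 0.0 (shut) to 1.0 (fully open); "grip_force": force on a finger pad.
Only numpy, scipy, OpenCV 4.12 (cv2) and the standard library are available. Lean on these libraries where they do the work, as an engineer would, in place of code of your own. Each camera call takes 0.05 s, during which the arm holds its last target. There are 200 camera calls.

### The job

Pack the removed batteries away: put every battery pack from the bench into the open steel box, lay the loose lid on it with its hinge knuckles between those of the box, and slide the hinge pin fully home through all the knuckles. Only then take the key from its wooden rest, push it fully into the lock on the opposite side of the box and turn it clockwise as far as it goes, so that the latch arm lies over the lid. Last, draw the key out and stand it back fully in its rest, leaving the jar, screwdriver and tape where they are.

Things in the scene. Friction and masses are not known exactly. Their poses are not given: they have to be found in the camera images.
- box: Open grey steel box fixed to the bench, outside 130 (its x) x 190 (its y) x 50 mm high, walls and floor 5 mm, so inside 120 x 180 and 45 deep. Origin: centre of its underside, on the bench. Three hinge knuckles stand on the outside of its +x wall; the lock stands outside its -x wall.
- box_rim (a point): Centre of the box's open mouth, at rim height (50 mm over the bench); axes as the box.
- box_hinge (a point): Middle of the hinge axis (along y), 78 mm along +x from the box's centre, 61.5 mm over the bench. The box's 3 knuckles: 23 mm square blocks, 20 long, at y = -48, 0, +48 mm from here, tops 73 mm over the bench, 13 mm square bores along y. The lid's 2 knuckles belong in the gaps at y = -24, +24 with 4 mm play each side. Hinge 116 mm long over all; the pin may enter from either end.
- lid_grip (a point): Centre of the black bar handle on the loose lid (right way up, 0.3 kg), 29 mm over the lid's underside. Bar 12 wide (lid's x), 12 high, 84 mm long (y), its underside 18 mm above the plate's top. Plate 131 (x) x 190 (y) x 5 mm. Axes are the lid's. Closed, the lid's underside rests on the box's rim, this point straight above the box's centre, lid's x along box's x.
- lid_hinge (a point): Middle of the lid's hinge axis: 78 mm along the lid's +x from the handle's centre, 11.5 mm above the lid's underside. The lid's two knuckles, 23 mm square and 20 mm long, are at y = -24 and +24 mm from here, with 13 mm square bores along y. On the closed lid this point falls on the box's hinge middle.
- pin_grip (a point): Hinge pin lying on the bench: grip point of its black block handle, 18 wide (pin's x), 28 long (y), 38 mm high (z), 16 mm behind its front face, 26 mm above its foot. From the front face, 4 mm above the foot, a round 8 mm shaft runs 122 mm along +y to a rounded tip. Home when the front face meets the outer face of an end knuckle of the box. Let go, the handle may flop over: no harm.
- pin_mid (a point): Point on the pin's shaft axis 58 mm in front of the handle's front face (so 74 mm along the pin's +y from the grip point and 22 mm lower); at the middle of the box's hinge when the pin is home. y points along the shaft to the tip.
- key_bow (a point): Steel key, centre of its flat bow: bow 30 wide (key's x), 8 thick (y), 36 mm high (z), so its underside is 18 mm below this point. Below it hangs a rectangular bit of 14 (x) x 6 (y) mm, 20 mm long. At the start it stands upright in a fixed wooden rest, 46 x 36 mm and 26 mm high, the bow above the rest's top.
- rest_top (a point): Top centre of the wooden key rest (fixed, 46 x 36 mm, top 26 mm over the bench): a slot of 17 (along this point's x) x 9 mm (y), 23 mm deep, in which the key stands with its x along this x, either way round, the bow's underside on the rest's top.
- lock_top (a point): Top centre of the lock: a 28 mm square brass boss turning on a vertical axis 90 mm along the box's -x, top 70 mm over the bench. Keyway in its top: 16.5 x 8.5 mm, 21 deep, long side along this point's x (turns with the boss); key's x goes along it, either way round, until the bow rests on the boss. Latch arm: 42 mm out along this point's y, 10 wide, top 63 mm over the bench.
- lock (a joint): Turn of the lock in rad: 0 to 0.35 at the start (latch arm along the box's +y, off the lid), growing clockwise seen from above; stop at 1.5, arm over the lid's edge. Stiff, about 0.06 N m; it stays where it is left. The key has up to about 0.15 rad of play in the keyway.
- pack0_mid (a point): Centre of a black battery pack, 45 (its x) x 34 (y) x 20 mm high, about 70 g, lying flat on the bench. All packs are alike; some may be absent. They may lie anyhow inside the box below its rim, beside one another; two by two they fit flat.
- pack1_mid (a point): Centre of a black battery pack, 45 (its x) x 34 (y) x 20 mm high, about 70 g, lying flat on the bench. All packs are alike; some may be absent. They may lie anyhow inside the box below its rim, beside one another; two by two they fit flat.
- pack2_mid (a point): Centre of a black battery pack, 45 (its x) x 34 (y) x 20 mm high, about 70 g, lying flat on the bench. All packs are alike; some may be absent. They may lie anyhow inside the box below its rim, beside one another; two by two they fit flat.
- pack3_mid (a point): Centre of a black battery pack, 45 (its x) x 34 (y) x 20 mm high, about 70 g, lying flat on the bench. All packs are alike; some may be absent. They may lie anyhow inside the box below its rim, beside one another; two by two they fit flat.
- jar: Bystander: amber glass jar, 44 mm across, 42 mm high; leave alone.
- screwdriver: Bystander: screwdriver 150 mm long lying on the bench; leave alone.
- tape: Bystander: roll of tape, 64 mm across, 18 mm high; leave alone.
Not all that is in view belongs to the job. Leave any orange or turquoise look-alike of the part that bears lid_grip alone.

How it is judged:
On the way, in this order (a step that is already met when the one before it is completed fails the run):
1. every battery pack is in the box (x of pack0_mid in the frame of box between -0.06 and 0.06 m and y of pack0_mid in the frame of box between -0.09 and 0.09 m and z of pack0_mid in the frame of box between 0 and 0.045 m and x of pack1_mid in the frame of box between -0.06 and 0.06 m and y of pack1_mid in the frame of box between -0.09 and 0.09 m and z of pack1_mid in the frame of box between 0 and 0.045 m and x of pack2_mid in the frame of box between -0.06 and 0.06 m and y of pack2_mid in the frame of box between -0.09 and 0.09 m and z of pack2_mid in the frame of box between 0 and 0.045 m and x of pack3_mid in the frame of box between -0.06 and 0.06 m and y of pack3_mid in the frame of box between -0.09 and 0.09 m and z of pack3_mid in the frame of box between 0 and 0.045 m), for 0.2 s.
2. the lid lies on the box, its knuckles in line with the box's (distance between lid_hinge and box_hinge below 0.007 m and angle between lid_grip's own z axis and vertical below 0.06 rad and horizontal distance between lid_grip and box_rim below 0.01 m), for 0.2 s.
3. the hinge pin is fully home through all knuckles (all of step 2 and distance between pin_mid and box_hinge below 0.01 m and angle between the y axis of pin_mid and the y axis of box, either way round below 0.08 rad), for 0.2 s.
4. the key is fully in the lock (horizontal distance between key_bow and lock_top below 0.005 m and z of key_bow in the frame of lock_top below 0.022 m and angle between key_bow's own z axis and vertical below 0.15 rad), for 0.2 s.
5. the lock is turned with the key, latch arm over the lid (all of step 4 and value of joint lock above 1.25 rad), for 0.2 s.
At the end, for the whole second after the job is handed in: Packs inside the box below its rim; lid level on it, hinge middles within 7 mm, handle within 10 mm of centre; pin's mid within 10 mm of the hinge's middle, in line; key upright in its rest, within 4 mm of fully in; lock turned past 1.25 rad (all of step 1 and all of step 3 and horizontal distance between key_bow and rest_top below 0.006 m and z of key_bow in the frame of rest_top below 0.022 m and angle between key_bow's own z axis and vertical below 0.2 rad and value of joint lock above 1.25 rad); the robot touches nothing.
It fails at once if the amber jar is pushed more than 40 mm from its place (distance of jar from where it was at the start of the episode above 0.04 m).
It fails at once if the screwdriver is pushed more than 40 mm from its place (distance of screwdriver from where it was at the start of the episode above 0.04 m).
It fails at once if the roll of tape is pushed more than 40 mm from its place (distance of tape from where it was at the start of the episode above 0.04 m).
Of pack0, pack1, pack2, pack3 only 2 to 4 are there at a start; the rules pass over those that are not, and their reading is None.
At some moment in a run one of pack0, pack1, pack2, pack3 may be knocked a few centimetres aside while the robot is not near it.
It also fails if it takes over 210 s, if anything falls off the work surface, if the arm or the gripper's body presses on something with over 40 N, if the wrist force passes 120 N, or if a joint passes its speed limit or range.

## Working session

There is one attempt and no reset: what is moved stays moved. The work goes in short steps, Python scripts to look and compute and a tool call to move; the robot and the scene stay as the last step left them, time stands still between calls to the robot, and variables do not carry over. Pictures are saved under pics/ and viewed, at most 14 in all, crops included, and the job is handed in when it is done.

Besides the shell and the picture viewer there is one more tool, called after "Request:" by a JSON object that holds its "name" and its "arguments", one argument or row to a line. apply_moves: Moves the arm, as the interface text tells. Its arguments: {"type":"object","properties":{"plan":{"type":"array"},"force":{"type":"number"}},"required":["plan"]}

```bash
ls; mkdir -p pics
python3 - <<'E'
from station import robot
import cv2,json
s=robot.sense();print(s)
for n in("scene","side","wrist"):
    im=robot.capture(n);cv2.imwrite(f"pics/{n}0.png",im[:,:,::-1])
    m=robot.camera_model(n);print(n,m)
E
```

```text
pics
{'clock': 0.0, 'qpos': array([ 9.85909793e-01,  2.21220164e-01,  1.52760458e+00, -1.92324508e-05,
        1.39470588e+00, -1.26102807e-01]), 'joint_vel': array([-0.00089388, -0.00090056,  0.0007397 ,  0.00042343,  0.00104497,
        0.00106803]), 'joint_efforts': array([-6.10307434e-04, -4.96912658e+01, -3.89375460e+01, -4.46291215e-04,
        1.15582970e-02, -1.39425632e-05]), 'position': array([0.27648417, 0.55989302, 0.25220635]), 'eef_rot': array([-3.13966769e+00, -2.24958057e-04,  2.68281210e+00]), 'ft_force': array([ 0.66202236, -0.27374912, -0.34668486]), 'torque': array([ 0.00055715,  0.03144935, -0.01593375]), 'grip_force': 0.0, 'finger_gap': 0.9978647393140371}
scene {'fov_y': 48.34310868958899, 'cx': 277.4147643260407, 'cy': 214.75507204069606, 'camera_from_world': array([[ 0.81140542,  0.5841589 , -0.01948404, -0.44047134],
       [ 0.29926276, -0.44385295, -0.84465162, -0.02817961],
       [-0.50205881,  0.67952405, -0.5349617 ,  1.48858443],
       [ 0.        ,  0.        ,  0.        ,  1.        ]])}
side {'fov_y': 51.81360321609072, 'cx': 277.8303541424732, 'cy': 214.322937250591, 'camera_from_world': array([[ 0.92231976, -0.38622781,  0.01242328, -0.40814678],
       [-0.29106447, -0.71549607, -0.63509594,  0.27090727],
       [ 0.25418052,  0.58214556, -0.77233336,  1.39892843],
       [ 0.        ,  0.        ,  0.        ,  1.        ]])}
wrist {'fov_y': 71.08586038477837, 'cx': 281.2496497631257, 'cy': 204.88049923876932, 'hand_eye': array([[ 5.44907026e-04, -9.47676749e-01, -3.19231079e-01,
         8.27149436e-02],
       [ 9.99999633e-01,  3.05530213e-04,  7.99931350e-04,
         8.25547329e-05],
       [-6.60541602e-04, -3.19231397e-01,  9.47676569e-01,
        -1.19052906e-01],
       [ 0.00000000e+00,  0.00000000e+00,  0.00000000e+00,
         1.00000000e+00]])}
```

Run:
```python
import cv2
for n in("scene","side"):
    cv2.imwrite(f"pics/{n}0b.png",cv2.resize(cv2.imread(f"pics/{n}0.png"),(800,600),interpolation=cv2.INTER_CUBIC))
```

```text
(no output)
```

View pics/scene0b.png

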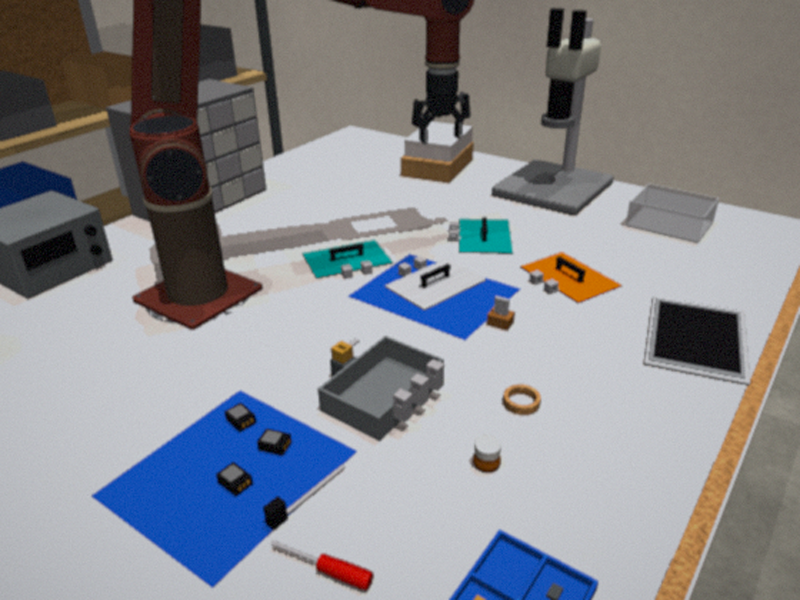

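View pics/side0b.png

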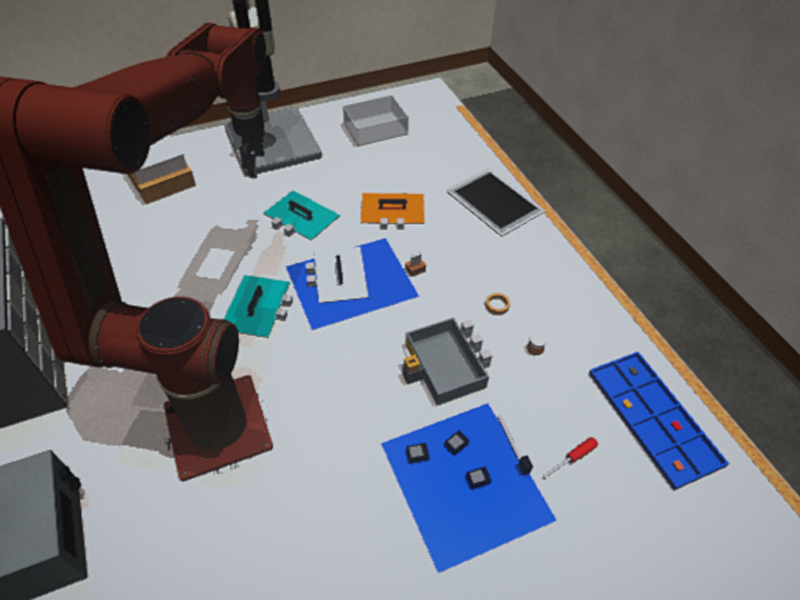

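Scene (800x600 scale): open grey box at (380,385), lock (343,355), three packs (240,415), (274,440), (235,478), pin block (275,512), key in rest (501,308), tape (521,399), jar (487,455), screwdriver (330,565). Lid candidates: white (437,280), teal (347,252), teal (484,233), orange (571,268). The white one matches, because orange and turquoise are look-alikes. Pack-like distractors: the chips in the blue tray (555,590).

```bash
cat > h.py <<'E'
import numpy as np, cv2
from station import robot
from scipy.spatial.transform import Rotation as R
def K(m,H=420):
    f=H/2/np.tan(np.radians(m["fov_y"]/2)); return np.array([[f,0,m["cx"]],[0,f,m["cy"]],[0,0,1]])
def cam(n,s=None):
    m=robot.camera_model(n)
    if n!="wrist": return K(m),m["camera_from_world"]
    s=s or robot.sense(); T=np.eye(4); T[:3,:3]=R.from_euler('xyz',s["eef_rot"]).as_matrix(); T[:3,3]=s["position"]
    return K(m),np.linalg.inv(T@m["hand_eye"])
def ray(uv,KT,z):
    "pixels -> world points on plane z"
    k,T=KT; uv=np.atleast_2d(uv).astype(float); d=np.c_[uv,np.ones(len(uv))]@np.linalg.inv(k).T@T[:3,:3]
    c=-T[:3,:3].T@T[:3,3]; return c+d*((z-c[2])/d[:,2])[:,None]
def proj(P,KT):
    k,T=KT; p=np.atleast_2d(P)@T[:3,:3].T+T[:3,3]; p=p@k.T; return p[:,:2]/p[:,2:]
def tri(a,b,A,B):
    X=cv2.triangulatePoints(A[0]@A[1][:3],B[0]@B[1][:3],np.float64(a).T,np.float64(b).T); return (X[:3]/X[3]).T
def wshot(name):
    s=robot.sense(); im=robot.capture("wrist"); cv2.imwrite(f"pics/{name}.png",cv2.resize(im[:,:,::-1],(800,600),interpolation=cv2.INTER_CUBIC)); np.savez(f"pics/{name}.npz",p=s["position"],r=s["eef_rot"],im=im); return s
def wload(name):
    z=np.load(f"pics/{name}.npz"); return z["im"],cam("wrist",dict(position=z["p"],eef_rot=z["r"]))
E
python3 - <<'E'
from h import *
np.set_printoptions(precision=3,suppress=True)
A,B=cam("scene"),cam("side")
names="pack a b c pinblk keybow lidhandle jar tape lockC sdHandle".split()[1:]
a=np.array([(240,413),(274,438),(235,475),(275,510),(501,303),(436,273),(487,448),(521,397),(342,350),(345,570)])*.7
b=np.array([(417,450),(457,440),(478,475),(525,464),(416,259),(338,268),(536,344),(497,301),(411,362),(582,450)])*.7
X=tri(a,b,A,B)
for n,x,u,v in zip(names,X,proj(X,A)-a,proj(X,B)-b): print(n,x,u.round(1),v.round(1))
E
```

```text
a [ 0.391 -0.236  0.019] [ 0.2 -0.2] [0.  0.3]
b [ 0.482 -0.248  0.02 ] [ 0.1 -0.1] [0.  0.2]
c [ 0.488 -0.338  0.018] [ 0.1 -0.1] [0.  0.1]
pinblk [ 0.59  -0.356  0.026] [-0.1  0.1] [-0.  -0.1]
keybow [0.609 0.266 0.05 ] [-0.3  0.3] [ 0.  -0.4]
lidhandle [0.41  0.337 0.024] [-0.1  0.2] [ 0.  -0.2]
jar [ 0.776 -0.089  0.03 ] [-0.9  1. ] [-0. -1.]
tape [0.757 0.072 0.016] [ 0.6 -0.7] [-0.   0.7]
lockC [ 0.458 -0.046  0.062] [ 0.1 -0.2] [0.  0.2]
sdHandle [ 0.727 -0.371  0.016] [-0.4  0.5] [-0.1 -0.4]
```

Request:
{"name": "apply_moves", "arguments": {
  "plan": [
    {"slide":[25,-42,0],"grip":1},
    {"slide":[25,-42,0],"grip":1},
    {"slide":[25,-42,0],"grip":1},
    {"slide":[25,-42,0],"grip":1},
    {"slide":[25,-42,0],"grip":1},
    {"slide":[25,-42,0],"grip":1},
    {"slide":[25,-42,0],"grip":1},
    {"slide":[25,-42,0],"grip":1},
    {"slide":[0,0,0],"grip":1},
    {"slide":[0,0,0],"grip":1}
  ]
}}

```text
validation failed for argument at $.pl...
```

Run:
```python
from h import *
s=wshot("w1");print(s["position"],s["eef_rot"],s["qpos"])
```

```text
[0.27652528 0.5599912  0.25244231] [-3.14004091e+00 -2.07209554e-04  2.68283415e+00] [ 9.85927197e-01  2.21041122e-01  1.52736838e+00  1.05542167e-05
  1.39474863e+00 -1.26112647e-01]
```

Request:
{"name": "apply_moves", "arguments": {
  "plan": [
    {"slide":[0,-48,0],"grip":1},
    {"slide":[0,-48,0],"grip":1},
    {"slide":[0,-48,0],"grip":1},
    {"slide":[0,-48,0],"grip":1},
    {"slide":[0,-48,0],"grip":1},
    {"slide":[0,-48,0],"grip":1},
    {"slide":[0,-48,0],"grip":1},
    {"slide":[0,-24,0],"grip":1},
    {"slide":[0,0,0],"grip":1},
    {"slide":[0,0,0],"grip":1}
  ]
}}

```text
validation failed for argument at $.pl...
```

Run:
```python
from h import *
s=wshot("w2");print(s["position"],s["eef_rot"],s["qpos"])
```

```text
[0.27658572 0.56007782 0.25260237] [-3.14038107e+00 -1.68986260e-04  2.68280771e+00] [ 9.85920594e-01  2.20932168e-01  1.52719351e+00  1.55197479e-05
  1.39469019e+00 -1.26093616e-01]
```

View pics/w1.png

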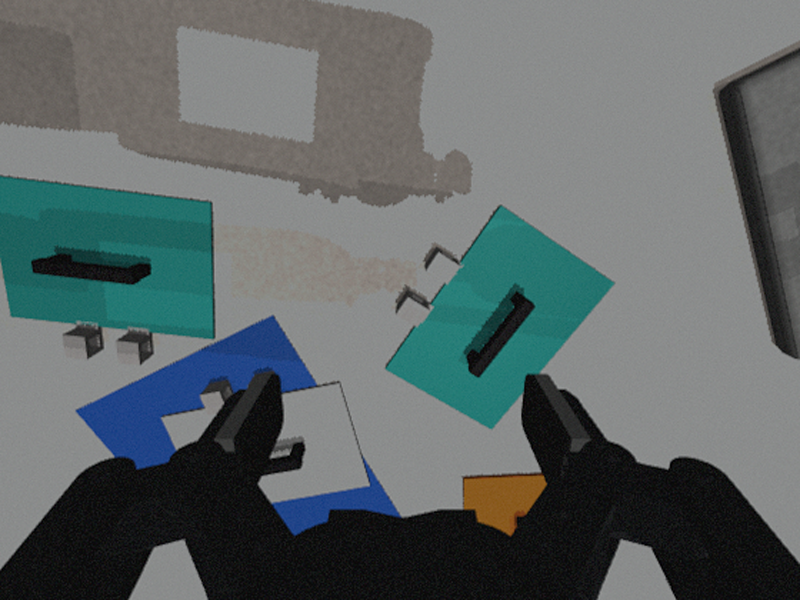

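View pics/w2.png

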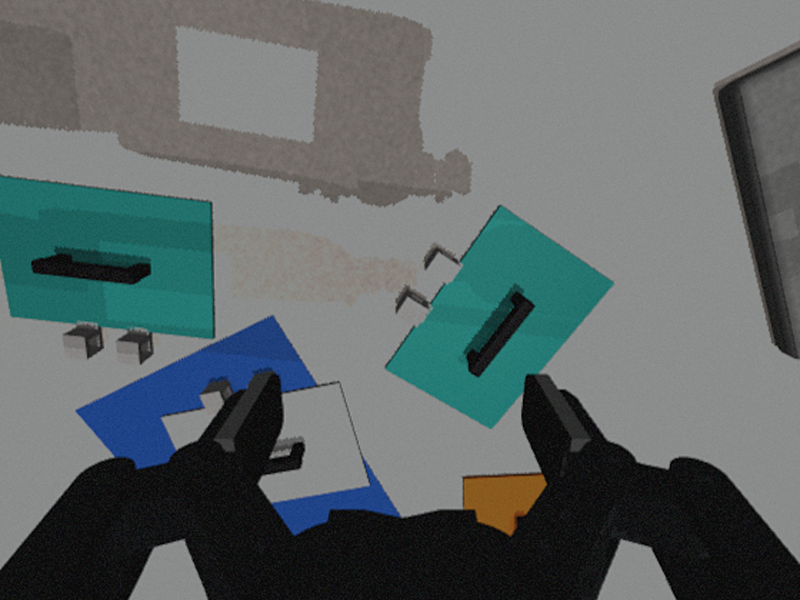

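The wrist view shows the white lid (300,450) on the blue mat with its knuckles at (215,390), two teal look-alikes (90,265), (500,315), and an orange one below. The rows evidently need "dr" as well.

Request:
{"name": "apply_moves", "arguments": {
  "plan": [
    {"slide":[22,-43,0],"dr":[0,0,0],"grip":1},
    {"slide":[22,-43,0],"dr":[0,0,0],"grip":1},
    {"slide":[22,-43,0],"dr":[0,0,0],"grip":1},
    {"slide":[22,-43,0],"dr":[0,0,0],"grip":1},
    {"slide":[22,-43,0],"dr":[0,0,0],"grip":1},
    {"slide":[22,-43,0],"dr":[0,0,0],"grip":1},
    {"slide":[22,-43,0],"dr":[0,0,0],"grip":1},
    {"slide":[22,-43,0],"dr":[0,0,0],"grip":1},
    {"slide":[22,-43,0],"dr":[0,0,0],"grip":1},
    {"slide":[22,-43,0],"dr":[0,0,0],"grip":1}
  ]
}}

```text
clock: 1.25
position: [0.4974, 0.1285, 0.2535]
eef_rot: [3.141, 0.001, 2.683]
ft_force: [0.1, 0.1, 1.1]
finger_gap: 0.999
grip_force: 0.0
```

Request:
{"name": "apply_moves", "arguments": {
  "plan": [
    {"slide":[22,-43,0],"dr":[0,0,0],"grip":1},
    {"slide":[22,-43,0],"dr":[0,0,0],"grip":1},
    {"slide":[22,-43,0],"dr":[0,0,0],"grip":1},
    {"slide":[22,-43,0],"dr":[0,0,0],"grip":1},
    {"slide":[22,-43,0],"dr":[0,0,0],"grip":1},
    {"slide":[22,-43,0],"dr":[0,0,0],"grip":1},
    {"slide":[22,-43,0],"dr":[0,0,0],"grip":1},
    {"slide":[0,0,0],"dr":[0,0,0],"grip":1},
    {"slide":[0,0,0],"dr":[0,0,0],"grip":1}
  ]
}}

```text
clock: 2.15
position: [0.6506, -0.1718, 0.2521]
eef_rot: [3.141, -0.002, 2.681]
ft_force: [0.2, 0.1, 0.0]
finger_gap: 0.999
grip_force: 0.0
```

Run:
```python
from h import *
s=wshot("w3");print(s["position"],s["eef_rot"],s["qpos"])
```

```text
[ 0.65057575 -0.17179958  0.25208999] [ 3.14144143e+00 -1.91986417e-03  2.68062077e+00] [-3.75405459e-01  3.35849600e-01  1.38880060e+00  3.18419653e-04
  1.41884237e+00 -1.48527825e+00]
```

View pics/w3.png

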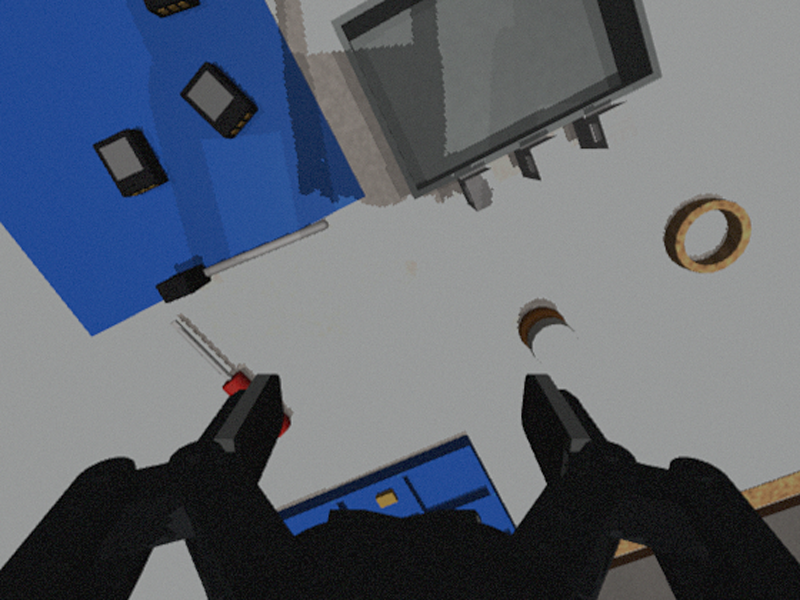

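Wrist view w3 (800 scale) shows three packs at (172,0), (219,100), (130,162), the pin handle at (183,282) with its tip at (326,225), box rim corners (661,74), (417,197), (334,20), jar (548,325), tape (707,233) and screwdriver (250,385).

```bash
cat >> h.py <<'E'
from scipy.optimize import minimize
def sil(P,KT,roi,up=4):
    x0,y0,x1,y1=roi; uv=proj(P,KT)-[x0,y0]
    m=np.zeros(((y1-y0)*up,(x1-x0)*up),np.uint8)
    cv2.fillConvexPoly(m,cv2.convexHull(np.round((uv+.5)*up-.5).astype(np.int32)),255)
    return cv2.resize(m,(x1-x0,y1-y0),interpolation=cv2.INTER_AREA)/255.
def corners(x,y,yaw,dims,zc):
    c=np.array(np.meshgrid([-.5,.5],[-.5,.5],[-.5,.5])).reshape(3,-1).T*dims
    r=R.from_euler('z',yaw).as_matrix(); return c@r.T+[x,y,zc]
def fitbox(mask,roi,KT,dims,zc,init):
    "fit a cuboid silhouette (x,y,yaw) to a 0..1 mask over roi"
    m=mask[roi[1]:roi[3],roi[0]:roi[2]].astype(float)
    f=lambda q:np.abs(sil(corners(*q,dims,zc),KT,roi)-m).sum()
    best=None
    for dy in np.radians(range(0,180,20)):
        i=[init[0],init[1],init[2]+dy]; S=np.array([i]+[np.add(i,d) for d in ([.01,0,0],[0,.01,0],[0,0,.3])])
        r=minimize(f,i,method='Nelder-Mead',options=dict(initial_simplex=S,xatol=1e-5,fatol=.02,maxiter=150))
        if best is None or r.fun<best.fun: best=r
    return best.x,best.fun,m.sum()
def notblue(im):
    h=im.astype(int); return ~((h[:,:,2]>h[:,:,0]+35))
E
python3 - <<'E'
from h import *
np.set_printoptions(precision=4,suppress=True)
im,W=wload("w3")
print("box rim",ray(np.array([(661,74),(417,197),(334,20)])*.7,W,.05)[:,:2])
print("tip",ray(np.array([(326,225),(207,275)])*.7,W,.004)[:,:2])
nb=notblue(im)
for n,uv in dict(b=(219,100),c=(130,162)).items():
    p=ray(np.array(uv)*.7,W,.01)[0]; u,v=int(uv[0]*.7),int(uv[1]*.7)
    roi=(max(u-35,0),max(v-35,0),u+35,v+35)
    print(n,fitbox(nb,roi,W,[.045,.034,.020],.01,[p[0],p[1],0]))
uv=(183,282);p=ray(np.array(uv)*.7,W,.019)[0]
print("pinblk",p, ray(np.array([(172,3)])*.7,W,.01))
S=cam("side");ims=robot.capture("side");nbs=notblue(ims)
for n,uv in dict(a=(417,452),b=(457,442),c=(478,477)).items():
    p=ray(np.array(uv)*.7,S,.01)[0]; u,v=int(uv[0]*.7),int(uv[1]*.7)
    roi=(u-15,v-15,u+15,v+15)
    print(n,fitbox(nbs,roi,S,[.045,.034,.020],.01,[p[0],p[1],0]))
cv2.imwrite("pics/nb.png",np.vstack([nb*255,nbs*255]))
E
```

```text
box rim [[ 0.6104  0.0474]
 [ 0.6105 -0.1388]
 [ 0.4825 -0.1382]]
tip [[ 0.6016 -0.2211]
 [ 0.5931 -0.3405]]
b (array([ 0.4796, -0.2461,  3.5055]), np.float64(145.14509803921567), np.float64(1555.0))
c (array([ 0.4866, -0.3379,  3.0324]), np.float64(171.22745098039218), np.float64(1501.0))
pinblk [ 0.5884 -0.3546  0.019 ] [[ 0.4083 -0.2402  0.01  ]]
a (array([ 0.3905, -0.2378, -0.3898]), np.float64(78.30588235294118), np.float64(195.0))
b (array([ 0.4806, -0.2473,  3.6219]), np.float64(51.886274509803926), np.float64(150.0))
c (array([ 0.4886, -0.3396,  0.0045]), np.float64(57.627450980392155), np.float64(155.0))[ WARN:0@1.804] global loadsave.cpp:1063 imwrite_ Unsupported depth image for selected encoder is fallbacked to CV_8U.
```

Request:
{"name": "apply_moves", "arguments": {
  "plan": [
    {"slide":[-28.5,-12.5,0],"dr":[0,0,-7.1],"grip":0.6},
    {"slide":[-28.5,-12.5,0],"dr":[0,0,-7.1],"grip":0.6},
    {"slide":[-28.5,-12.5,0],"dr":[0,0,-7.1],"grip":0.6},
    {"slide":[-28.5,-12.5,0],"dr":[0,0,-7.1],"grip":0.6},
    {"slide":[-28.5,-12.5,0],"dr":[0,0,-7.1],"grip":0.6},
    {"slide":[-28.5,-12.5,0],"dr":[0,0,-7.1],"grip":0.6},
    {"slide":[0,0,-45],"dr":[0,0,0],"grip":0.6},
    {"slide":[0,0,-45],"dr":[0,0,0],"grip":0.6},
    {"slide":[0,0,-45],"dr":[0,0,0],"grip":0.6},
    {"slide":[0,0,0],"dr":[0,0,0],"grip":0.6}
  ]
}}

```text
clock: 3.25
position: [0.4755, -0.2413, 0.1123]
eef_rot: [-3.135, -0.01, 1.941]
ft_force: [-0.5, 0.8, -1.2]
finger_gap: 0.8
grip_force: 0.0
```

Run:
```python
from h import *
np.set_printoptions(precision=4,suppress=True)
s=wshot("w4");print(s["position"],s["eef_rot"],s["qpos"])
im,W=wload("w4");nb=notblue(im)
# where packs a,b,c project
P=proj([[.39,-.238,.01],[.48,-.2465,.01],[.487,-.338,.01]],W);print(P)
cv2.imwrite("pics/w4m.png",np.uint8(nb)*255)
```

```text
[ 0.4755 -0.2413  0.1123] [-3.1351 -0.0102  1.9409] [-0.6176  0.16    1.8775  0.0002  1.1162 -0.9878]
[[180.4534 174.0199]
 [285.1438 223.2645]
 [255.3034 313.686 ]]
```

View pics/w4.png

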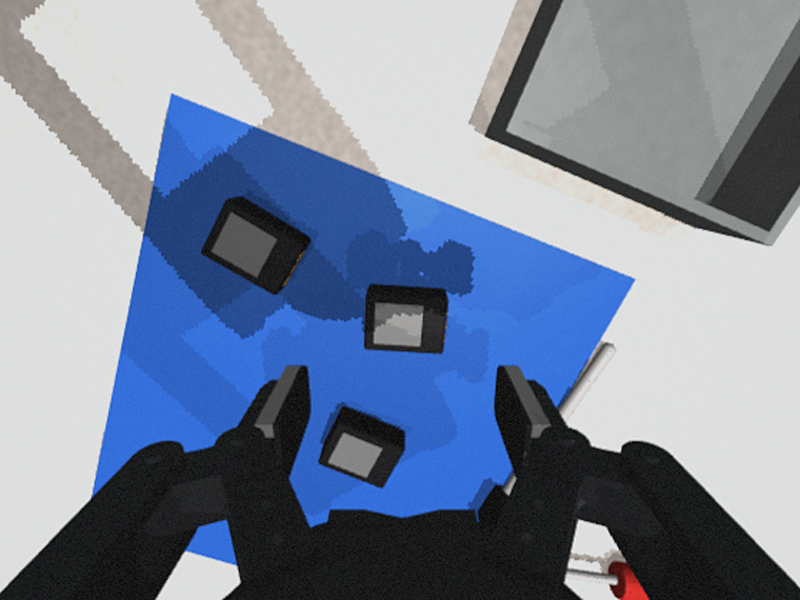

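w4 shows pack b upright between the fingers at (405,320), a at (256,245), c at (362,447) and the box corner at (490,135), with nothing in the way of the descent.

Run:
```python
from h import *
np.set_printoptions(precision=4,suppress=True)
im,W=wload("w4")
h=im.astype(int); nb=~((h[:,:,2]>h[:,:,0]*1.6+15))
for n,uv,hw in (("a",(256,245),50),("b",(405,320),38),("c",(362,447),(40))):
    p=ray(np.array(uv)*.7,W,.01)[0]; u,v=int(uv[0]*.7),int(uv[1]*.7)
    roi=(u-hw,v-hw,u+hw,v+hw); m=nb.astype(np.uint8).copy()
    l,lab,st,ce=cv2.connectedComponentsWithStats(m); m=(lab==lab[v,u])
    print(n,fitbox(m,roi,W,[.045,.034,.020],.01,[p[0],p[1],0]))
print(robot.sense()["position"])
print("box inner/outer corner",ray(np.array([(490,135)])*.7,W,.05))
```

```text
a (array([ 0.3897, -0.2364,  2.925 ]), np.float64(304.79215686274506), np.float64(3030.0))
b (array([ 0.4786, -0.2465,  0.3349]), np.float64(272.7372549019608), np.float64(2517.0))
c (array([ 0.4846, -0.3376,  0.0109]), np.float64(257.87450980392157), np.float64(2166.0))
[ 0.4777 -0.2429  0.1161]
box inner/outer corner [[ 0.4759 -0.145   0.05  ]]
```

Request:
{"name": "apply_moves", "arguments": {
  "plan": [
    {"slide":[0,0,-45],"dr":[0,0,0],"grip":0.6},
    {"slide":[0,0,-35],"dr":[0,0,0],"grip":0.6},
    {"slide":[0,0,-12],"dr":[0,0,0],"grip":0.6},
    {"slide":[0,0,0],"dr":[0,0,0],"grip":0.6},
    {"slide":[0,0,0],"dr":[0,0,0],"grip":-1},
    {"slide":[0,0,0],"dr":[0,0,0],"grip":-1},
    {"slide":[0,0,0],"dr":[0,0,0],"grip":-1},
    {"slide":[0,0,0],"dr":[0,0,0],"grip":-1},
    {"slide":[0,0,0],"dr":[0,0,0],"grip":-1}
  ],
  "force": 35
}}

```text
clock: 4.2
position: [0.482, -0.247, 0.0294]
eef_rot: [3.139, 0.004, 1.939]
ft_force: [-0.3, 0.1, 7.0]
finger_gap: 0.519
grip_force: 36.5
```

Request:
{"name": "apply_moves", "arguments": {
  "plan": [
    {"slide":[0,0,48],"dr":[0,0,0],"grip":-1},
    {"slide":[0,0,47],"dr":[0,0,0],"grip":-1},
    {"slide":[16,38,0],"dr":[0,0,-5.3],"grip":-1},
    {"slide":[16,38,0],"dr":[0,0,-5.3],"grip":-1},
    {"slide":[16,38,0],"dr":[0,0,-5.3],"grip":-1},
    {"slide":[16,38,0],"dr":[0,0,-5.3],"grip":-1},
    {"slide":[0,0,0],"dr":[0,0,0],"grip":-1},
    {"slide":[0,0,0],"dr":[0,0,0],"grip":-1},
    {"slide":[0,0,0],"dr":[0,0,0],"grip":-1}
  ]
}}

```text
clock: 5.1
position: [0.5439, -0.0944, 0.1221]
eef_rot: [3.141, 0.001, 1.57]
ft_force: [-0.1, -0.5, -0.9]
finger_gap: 0.516
grip_force: 36.3
```

Run:
```python
from h import *
s=wshot("w5");print(s["position"],s["eef_rot"],s["finger_gap"],s["ft_force"])
```

```text
[ 0.54390327 -0.09442034  0.12207272] [3.14067565e+00 7.19690527e-04 1.56979555e+00] 0.516452667545199 [-0.08199368 -0.51147652 -0.87064434]
```

View pics/w5.png

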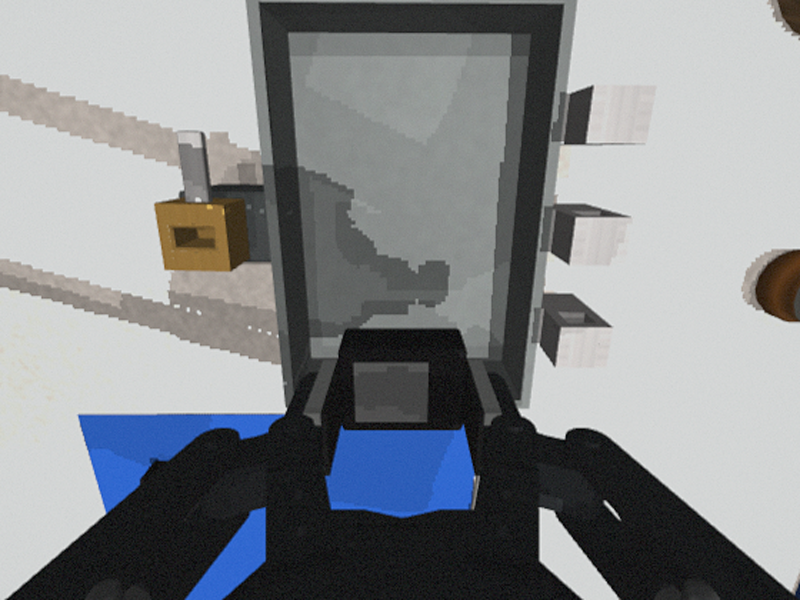

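w5: the held pack (400,380) is over the box's -y end. Lock boss top corners are about (157,205)-(247,268), with the keyway from (172,226) to (216,247) and the arm pointing up (box +y). Knuckle tops are at (622,112), (600,240), (585,345).

Request:
{"name": "apply_moves", "arguments": {
  "plan": [
    {"slide":[2,0,-40],"dr":[0,0,0],"grip":-1},
    {"slide":[0,0,-40],"dr":[0,0,0],"grip":-1},
    {"slide":[0,0,0],"dr":[0,0,0],"grip":-1},
    {"slide":[0,0,0],"dr":[0,0,0],"grip":-1},
    {"slide":[0,0,0],"dr":[0,0,0],"grip":0.3},
    {"slide":[0,0,0],"dr":[0,0,0],"grip":0.3},
    {"slide":[0,0,0],"dr":[0,0,0],"grip":0.3},
    {"slide":[0,0,45],"dr":[0,0,0],"grip":0.3},
    {"slide":[0,0,45],"dr":[0,0,0],"grip":0.3},
    {"slide":[0,0,0],"dr":[0,0,0],"grip":0.5}
  ]
}}

```text
clock: 6.15
position: [0.5508, -0.0951, 0.1396]
eef_rot: [3.128, 0.004, 1.57]
ft_force: [1.4, -0.4, 1.0]
finger_gap: 0.748
grip_force: 0.0
```

Run:
```python
from h import *
np.set_printoptions(precision=4,suppress=True)
im,W=wload("w5"); q=lambda L,z:ray(np.array(L)*.7,W,z)[:,:2]
print("rim left/right edge",q([(250,20),(287,395),(575,20),(531,400)],.05))
print("lock corners",q([(157,205),(247,199),(233,270),(165,270)],.07)); print("keyway",q([(172,226),(215,225),(215,246),(173,248)],.07))
print("knuckle tops",q([(592,86),(655,86),(646,143),(580,142)],.073),q([(566,216),(630,217),(624,264),(557,263)],.073))
s=robot.sense();print(s["position"],s["eef_rot"])
A=robot.capture("side");cv2.imwrite("pics/side1.png",A[:,:,::-1])
```

```text
rim left/right edge [[ 0.4839  0.0371]
 [ 0.4835 -0.1326]
 [ 0.6119  0.0371]
 [ 0.6115 -0.1358]]
lock corners [[ 0.4453 -0.0323]
 [ 0.4817 -0.0299]
 [ 0.4723 -0.0593]
 [ 0.4437 -0.0593]]
keyway [[ 0.4499 -0.0407]
 [ 0.4675 -0.0403]
 [ 0.4662 -0.049 ]
 [ 0.4487 -0.0499]]
knuckle tops [[ 0.6125  0.0105]
 [ 0.6354  0.0105]
 [ 0.6357 -0.009 ]
 [ 0.6108 -0.0086]] [[ 0.6089 -0.0363]
 [ 0.6345 -0.0368]
 [ 0.6354 -0.0561]
 [ 0.6076 -0.0556]]
[ 0.5508 -0.0951  0.1396] [3.1284 0.0042 1.5696]
```

Request:
{"name": "apply_moves", "arguments": {
  "plan": [
    {"slide":[-10,-40.5,0],"dr":[0,0,0],"grip":0.6},
    {"slide":[-10,-40.5,0],"dr":[0,0,0],"grip":0.6},
    {"slide":[-10,-40.5,0],"dr":[0,0,-1],"grip":0.6},
    {"slide":[-10,-40.5,0],"dr":[0,0,-1],"grip":0.6},
    {"slide":[-10,-40.5,0],"dr":[0,0,0],"grip":0.6},
    {"slide":[-10,-40.5,0],"dr":[0,0,0],"grip":0.6},
    {"slide":[0,0,0],"dr":[0,0,0],"grip":0.6},
    {"slide":[0,0,0],"dr":[0,0,0],"grip":0.6},
    {"slide":[0,0,0],"dr":[0,0,0],"grip":0.6}
  ]
}}

```text
clock: 7.1
position: [0.4856, -0.3354, 0.1306]
eef_rot: [-3.141, -0.001, 1.535]
ft_force: [0.4, 0.0, 1.2]
finger_gap: 0.8
grip_force: 0.0
```

Run:
```python
from h import *
np.set_printoptions(precision=4,suppress=True)
s=wshot("w6");print(s["position"],s["eef_rot"])
im,W=wload("w6")
h=im.astype(int); nb=~((h[:,:,2]>h[:,:,0]*1.6+15))
for n,p,hw in (("a",(.39,-.237,.01),50),("c",(.485,-.338,.01),38)):
    u,v=proj(p,W)[0].round().astype(int); print(u,v)
    roi=(max(u-hw,0),max(v-hw,0),u+hw,v+hw); l,lab=cv2.connectedComponents(nb.astype(np.uint8)); m=(lab==lab[v,u])
    print(n,fitbox(m,roi,W,[.045,.034,.020],.01,[p[0],p[1],0]))
```

```text
[ 0.4856 -0.3354  0.1306] [-3.1406 -0.0014  1.5348]
152 89
a (array([ 0.3902, -0.2374,  2.9585]), np.float64(316.14509803921567), np.float64(3204.0))
281 210
c (array([ 0.4853, -0.3383,  3.0343]), np.float64(242.1333333333333), np.float64(2181.0))
```

Request:
{"name": "apply_moves", "arguments": {
  "plan": [
    {"slide":[0,-3,-40],"dr":[0,0,-4],"grip":0.6},
    {"slide":[0,0,-40],"dr":[0,0,0],"grip":0.6},
    {"slide":[0,0,-20],"dr":[0,0,0],"grip":0.6},
    {"slide":[0,0,0],"dr":[0,0,0],"grip":0.6},
    {"slide":[0,0,0],"dr":[0,0,0],"grip":-1},
    {"slide":[0,0,0],"dr":[0,0,0],"grip":-1},
    {"slide":[0,0,0],"dr":[0,0,0],"grip":-1},
    {"slide":[0,0,0],"dr":[0,0,0],"grip":-1},
    {"slide":[0,0,0],"dr":[0,0,0],"grip":-1}
  ],
  "force": 35
}}

```text
clock: 8.05
position: [0.487, -0.3404, 0.0333]
eef_rot: [3.139, 0.002, 1.464]
ft_force: [1.2, 1.2, 6.9]
finger_gap: 0.512
grip_force: 36.4
```

Request:
{"name": "apply_moves", "arguments": {
  "plan": [
    {"slide":[0,0,48],"dr":[0,0,0],"grip":-1},
    {"slide":[0,0,47],"dr":[0,0,0],"grip":-1},
    {"slide":[9,42,0],"dr":[0,0,1],"grip":-1},
    {"slide":[9,42,0],"dr":[0,0,1],"grip":-1},
    {"slide":[9,42,0],"dr":[0,0,1],"grip":-1},
    {"slide":[9,42,0],"dr":[0,0,1],"grip":-1},
    {"slide":[9,42,0],"dr":[0,0,1],"grip":-1},
    {"slide":[9,42,0],"dr":[0,0,1],"grip":-1},
    {"slide":[8,40,0],"dr":[0,0,0],"grip":-1},
    {"slide":[0,0,0],"dr":[0,0,0],"grip":-1}
  ]
}}

```text
clock: 9.05
position: [0.5481, -0.0433, 0.1266]
eef_rot: [3.141, -0.001, 1.574]
ft_force: [-0.1, 0.5, -0.8]
finger_gap: 0.513
grip_force: 36.4
```

Request:
{"name": "apply_moves", "arguments": {
  "plan": [
    {"slide":[0,0,-41],"dr":[0,0,0],"grip":-1},
    {"slide":[0,0,-41],"dr":[0,0,0],"grip":-1},
    {"slide":[0,0,0],"dr":[0,0,0],"grip":-1},
    {"slide":[0,0,0],"dr":[0,0,0],"grip":-1},
    {"slide":[0,0,0],"dr":[0,0,0],"grip":0.3},
    {"slide":[0,0,0],"dr":[0,0,0],"grip":0.3},
    {"slide":[0,0,0],"dr":[0,0,0],"grip":0.3},
    {"slide":[0,0,45],"dr":[0,0,0],"grip":0.3},
    {"slide":[0,0,45],"dr":[0,0,0],"grip":0.3},
    {"slide":[0,0,0],"dr":[0,0,0],"grip":0.6}
  ]
}}

```text
clock: 10.05
position: [0.5528, -0.0488, 0.1425]
eef_rot: [3.128, 0.003, 1.569]
ft_force: [0.4, 0.5, 1.2]
finger_gap: 0.793
grip_force: 0.0
```

Request:
{"name": "apply_moves", "arguments": {
  "plan": [
    {"slide":[-31,-38,0],"dr":[0,0,-2.2],"grip":0.6},
    {"slide":[-31,-38,0],"dr":[0,0,-2.2],"grip":0.6},
    {"slide":[-31,-38,0],"dr":[0,0,-2.2],"grip":0.6},
    {"slide":[-31,-38,0],"dr":[0,0,-2.2],"grip":0.6},
    {"slide":[-31,-38,0],"dr":[0,0,-2.2],"grip":0.6},
    {"slide":[0,0,0],"dr":[0,0,0],"grip":0.6},
    {"slide":[0,0,0],"dr":[0,0,0],"grip":0.6},
    {"slide":[0,0,0],"dr":[0,0,0],"grip":0.6}
  ]
}}

```text
clock: 10.85
position: [0.3934, -0.2372, 0.1346]
eef_rot: [3.141, -0.0, 1.378]
ft_force: [0.0, 0.3, -0.8]
finger_gap: 0.802
grip_force: 0.0
```

Run:
```python
from h import *
np.set_printoptions(precision=4,suppress=True)
s=wshot("w7");print(s["position"],s["eef_rot"])
im,W=wload("w7")
h=im.astype(int); nb=~((h[:,:,2]>h[:,:,0]*1.6+15))
for n,p,hw in (("a",(.39,-.237,.01),38),):
    u,v=proj(p,W)[0].round().astype(int); print(u,v)
    roi=(max(u-hw,0),max(v-hw,0),u+hw,v+hw); l,lab=cv2.connectedComponents(nb.astype(np.uint8)); m=(lab==lab[v,u])
    print(n,fitbox(m,roi,W,[.045,.034,.020],.01,[p[0],p[1],0]))
```

```text
[ 0.3934 -0.2372  0.1346] [ 3.1407 -0.0001  1.3779]
278 206
a (array([ 0.3892, -0.2368,  2.9643]), np.float64(186.0156862745098), np.float64(2179.0))
```

Request:
{"name": "apply_moves", "arguments": {
  "plan": [
    {"slide":[-4,0,-40],"dr":[0,0,1],"grip":0.6},
    {"slide":[0,0,-40],"dr":[0,0,0],"grip":0.6},
    {"slide":[0,0,-22],"dr":[0,0,0],"grip":0.6},
    {"slide":[0,0,0],"dr":[0,0,0],"grip":0.6},
    {"slide":[0,0,0],"dr":[0,0,0],"grip":-1},
    {"slide":[0,0,0],"dr":[0,0,0],"grip":-1},
    {"slide":[0,0,0],"dr":[0,0,0],"grip":-1},
    {"slide":[0,0,0],"dr":[0,0,0],"grip":-1},
    {"slide":[0,0,0],"dr":[0,0,0],"grip":-1}
  ],
  "force": 35
}}

```text
clock: 11.8
position: [0.3901, -0.2384, 0.0339]
eef_rot: [3.139, 0.001, 1.394]
ft_force: [1.9, 2.4, 7.3]
finger_gap: 0.514
grip_force: 36.4
```

Request:
{"name": "apply_moves", "arguments": {
  "plan": [
    {"slide":[0,0,48],"dr":[0,0,0],"grip":-1},
    {"slide":[0,0,47],"dr":[0,0,0],"grip":-1},
    {"slide":[26,40,0],"dr":[0,0,1.7],"grip":-1},
    {"slide":[26,40,0],"dr":[0,0,1.7],"grip":-1},
    {"slide":[26,40,0],"dr":[0,0,1.7],"grip":-1},
    {"slide":[26,40,0],"dr":[0,0,1.7],"grip":-1},
    {"slide":[26,40,0],"dr":[0,0,1.7],"grip":-1},
    {"slide":[26,40,0],"dr":[0,0,1.7],"grip":-1},
    {"slide":[0,0,0],"dr":[0,0,0],"grip":-1},
    {"slide":[0,0,0],"dr":[0,0,0],"grip":-1}
  ]
}}

```text
clock: 12.8
position: [0.5448, 0.0033, 0.1272]
eef_rot: [-3.141, 0.0, 1.575]
ft_force: [0.2, 0.6, -1.2]
finger_gap: 0.513
grip_force: 36.4
```

Run:
```python
from h import *
s=robot.sense();print(s["position"],s["eef_rot"],s["finger_gap"])
im=robot.capture("side");cv2.imwrite("pics/side2.png",im[:,:,::-1]);print(notblue(im)[270:390,260:390].mean())
```

```text
[0.54480229 0.00327301 0.12723278] [-3.14112625e+00  3.67435724e-04  1.57525384e+00] 0.513044240898348
0.47474358974358977
```

Request:
{"name": "apply_moves", "arguments": {
  "plan": [
    {"slide":[0,0,-41],"dr":[0,0,0],"grip":-1},
    {"slide":[0,0,-41],"dr":[0,0,0],"grip":-1},
    {"slide":[0,0,0],"dr":[0,0,0],"grip":-1},
    {"slide":[0,0,0],"dr":[0,0,0],"grip":-1},
    {"slide":[0,0,0],"dr":[0,0,0],"grip":0.3},
    {"slide":[0,0,0],"dr":[0,0,0],"grip":0.3},
    {"slide":[0,0,0],"dr":[0,0,0],"grip":0.3},
    {"slide":[0,0,45],"dr":[0,0,0],"grip":0.3},
    {"slide":[0,0,45],"dr":[0,0,0],"grip":0.3},
    {"slide":[0,0,45],"dr":[0,0,0],"grip":0.6}
  ]
}}

```text
clock: 13.85
position: [0.5446, 0.0025, 0.1825]
eef_rot: [3.141, 0.0, 1.573]
ft_force: [1.1, 0.4, 1.5]
finger_gap: 0.791
grip_force: 0.0
```

Run:
```python
from h import *
np.set_printoptions(precision=3,suppress=True)
A,B=cam("scene"),cam("side")
im,W=wload("w1")
a=np.array([(405,265),(420,259),(437,270)])*.7
b=np.array([(311,266),(312,280),(338,268)])*.7
print(tri(a,b,A,B)); print(robot.sense()["position"])
print("plate corners",ray(np.array([(340,382),(370,485),(163,415)])*.7,W,.005))
```

```text
[[0.334 0.34  0.033]
 [0.342 0.354 0.017]
 [0.41  0.337 0.029]]
[0.545 0.002 0.182]
plate corners [[0.369 0.445 0.005]
 [0.495 0.413 0.005]
 [0.323 0.264 0.005]]
```

Request:
{"name": "apply_moves", "arguments": {
  "plan": [
    {"slide":[-7,17,2],"dr":[0,0,8.3],"grip":0},
    {"slide":[-7,17,2],"dr":[0,0,8.3],"grip":0},
    {"slide":[-7,17,2],"dr":[0,0,8.3],"grip":0},
    {"slide":[-7,17,2],"dr":[0,0,8.3],"grip":0},
    {"slide":[-7,17,2],"dr":[0,0,8.3],"grip":0},
    {"slide":[-7,17,2],"dr":[0,0,8.3],"grip":0},
    {"slide":[-7,17,2],"dr":[0,0,8.3],"grip":0},
    {"slide":[-7,17,2],"dr":[0,0,8.3],"grip":0},
    {"slide":[-7,17,2],"dr":[0,0,8.3],"grip":0},
    {"slide":[-7,17,2],"dr":[0,0,8.3],"grip":0}
  ]
}}

```text
clock: 14.85
position: [0.4746, 0.1732, 0.2014]
eef_rot: [3.141, 0.001, 3.028]
ft_force: [-0.3, 0.9, -0.0]
finger_gap: 0.501
grip_force: 0.0
```

Request:
{"name": "apply_moves", "arguments": {
  "plan": [
    {"slide":[-8,19,0],"dr":[0,0,8.3],"grip":0},
    {"slide":[-8,19,0],"dr":[0,0,8.3],"grip":0},
    {"slide":[-8,19,0],"dr":[0,0,8.3],"grip":0},
    {"slide":[-8,19,0],"dr":[0,0,8.3],"grip":0},
    {"slide":[-8,19,0],"dr":[0,0,8.3],"grip":0},
    {"slide":[-8,19,0],"dr":[0,0,8.3],"grip":0},
    {"slide":[-8,19,0],"dr":[0,0,8.3],"grip":0},
    {"slide":[-8,19,0],"dr":[0,0,8.3],"grip":0},
    {"slide":[0,0,0],"dr":[0,0,8.3],"grip":0},
    {"slide":[0,10,0],"dr":[0,0,8.3],"grip":0}
  ]
}}

```text
clock: 15.85
position: [0.4105, 0.3347, 0.2012]
eef_rot: [-3.141, 0.0, -1.806]
ft_force: [-0.0, -0.5, -0.2]
finger_gap: 0.502
grip_force: 0.0
```

Request:
{"name": "apply_moves", "arguments": {
  "plan": [
    {"slide":[0,0,0],"dr":[0,0,0],"grip":0},
    {"slide":[0,0,0],"dr":[0,0,0],"grip":0},
    {"slide":[0,0,0],"dr":[0,0,0],"grip":0}
  ]
}}

```text
clock: 16.15
position: [0.4109, 0.3341, 0.2006]
eef_rot: [-3.141, 0.0, -1.816]
ft_force: [-0.4, -0.6, 0.0]
finger_gap: 0.502
grip_force: 0.0
```

Run:
```python
from h import *
s=wshot("w8");print(s["position"],s["eef_rot"],s["finger_gap"])
im=robot.capture("side");w=cv2.imread("pics/w8.png")
c=cv2.resize(im[215:395,240:420,::-1],(300,300),interpolation=cv2.INTER_CUBIC)
sc=robot.capture("scene");d=cv2.resize(sc[215:415,140:340,::-1],(300,300),interpolation=cv2.INTER_CUBIC)
cv2.imwrite("pics/v8.png",np.hstack([cv2.resize(w,None,fx=.625,fy=.625)[:,:500],np.vstack([c,np.zeros((75,300,3),np.uint8)])]))
cv2.imwrite("pics/d8.png",d)
```

```text
[0.41086537 0.33406631 0.20058835] [-3.14125773e+00  1.14967703e-04 -1.81607042e+00] 0.501855583182309
```

View pics/v8.png

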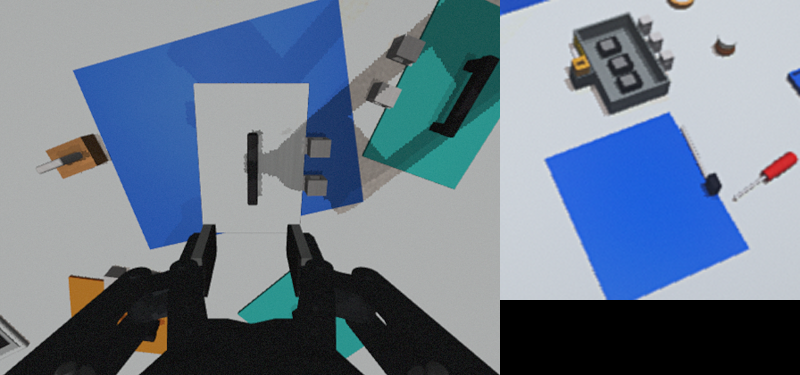

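v8: all three packs lie in the box (right inset), and the mat is empty except for the pin. On the left is the white lid with its handle at (252,168), its knuckles to the right at (318,147) and (316,184), and the gripper aligned with it.

Run:
```python
from h import *
np.set_printoptions(precision=4,suppress=True)
im,W=wload("w8"); h=im.astype(int)
dark=(h.max(2)<60).astype(np.uint8)
u,v=int(252*1.12),int(168*1.12); l,lab=cv2.connectedComponents(dark); m=lab==lab[v,u]
ys,xs=np.where(m);print(xs.min(),xs.max(),ys.min(),ys.max())
roi=(u-40,v-65,u+40,v+60)
print(fitbox(m,roi,W,[.012,.084,.012],.029,[.41,.337,-.245]))
white=(h.min(2)>110)
c=ray(np.array([(195,84),(308,84)])*1.12,W,.005);print(c, "handle ends",ray(np.array([(252,131),(252,204)])*1.12,W,.033))
# plate edges by sub-scan, rows
for r in (110,130,150,215,235):
    row=h[r,:,0]-h[r,:,2]; print(r,[ (i) for i in range(150,370) if (h[r,i,2]-h[r,i,0]>20)!=(h[r,i+1,2]-h[r,i+1,0]>20)])
print("knuckle",ray(np.array([(318,147),(316,184)])*1.12,W,.02))
```

```text
277 288 149 228
(array([0.4093, 0.335 , 2.8984]), np.float64(101.20392156862744), np.float64(887.0))
[[0.449  0.2287 0.005 ]
 [0.326  0.2595 0.005 ]] handle ends [[0.3987 0.2913 0.033 ]
 [0.4194 0.3744 0.033 ]]
110 [217, 344]
130 [218, 343]
150 [220, 342]
215 [224, 337, 342, 365]
235 [225, 336, 364, 365, 366]
knuckle [[0.3298 0.3291 0.02  ]
 [0.3394 0.3731 0.02  ]]
```

Request:
{"name": "apply_moves", "arguments": {
  "plan": [
    {"slide":[-1.4,1,-42],"dr":[0,0,0],"grip":0},
    {"slide":[0,0,-42],"dr":[0,0,0],"grip":0},
    {"slide":[0,0,-42],"dr":[0,0,0],"grip":-0.2},
    {"slide":[0,0,-28],"dr":[0,0,0],"grip":-0.2},
    {"slide":[0,0,-12],"dr":[0,0,0],"grip":-0.2},
    {"slide":[0,0,0],"dr":[0,0,0],"grip":-0.2},
    {"slide":[0,0,0],"dr":[0,0,0],"grip":-0.2},
    {"slide":[0,0,0],"dr":[0,0,0],"grip":-1},
    {"slide":[0,0,0],"dr":[0,0,0],"grip":-1},
    {"slide":[0,0,0],"dr":[0,0,0],"grip":-1}
  ],
  "force": 60
}}

```text
clock: 17.3
position: [0.411, 0.3363, 0.0365]
eef_rot: [-3.139, 0.003, -1.813]
ft_force: [-0.2, -0.4, 7.2]
finger_gap: 0.121
grip_force: 60.1
```

Request:
{"name": "apply_moves", "arguments": {
  "plan": [
    {"slide":[0,0,0],"dr":[0,0,0],"grip":-1},
    {"slide":[0,0,0],"dr":[0,0,0],"grip":-1},
    {"slide":[0,0,0],"dr":[0,0,0],"grip":-1},
    {"slide":[0,0,0],"dr":[0,0,0],"grip":-1}
  ],
  "force": 80
}}

```text
clock: 17.7
position: [0.411, 0.3364, 0.0366]
eef_rot: [-3.139, 0.003, -1.813]
ft_force: [-0.1, -0.9, 6.6]
finger_gap: 0.118
grip_force: 78.8
```

Request:
{"name": "apply_moves", "arguments": {
  "plan": [
    {"slide":[0,0,30],"dr":[0,0,0],"grip":-1},
    {"slide":[0,0,45],"dr":[0,0,0],"grip":-1},
    {"slide":[0,0,45],"dr":[0,0,0],"grip":-1},
    {"slide":[2,-5,0],"dr":[0,0,-4],"grip":-1},
    {"slide":[7,-19,0],"dr":[0,0,-8.3],"grip":-1},
    {"slide":[7,-19,0],"dr":[0,0,-8.3],"grip":-1},
    {"slide":[7,-19,0],"dr":[0,0,-8.3],"grip":-1},
    {"slide":[7,-19,0],"dr":[0,0,-8.3],"grip":-1},
    {"slide":[7,-19,0],"dr":[0,0,-8.3],"grip":-1},
    {"slide":[7,-19,0],"dr":[0,0,-8.3],"grip":-1}
  ]
}}

```text
clock: 18.7
position: [0.4533, 0.2155, 0.1544]
eef_rot: [-3.142, -0.0, -2.758]
ft_force: [-0.2, -0.4, -2.7]
finger_gap: 0.12
grip_force: 78.9
```

Request:
{"name": "apply_moves", "arguments": {
  "plan": [
    {"slide":[7,-19,0],"dr":[0,0,-8.3],"grip":-1},
    {"slide":[7,-19,0],"dr":[0,0,-8.3],"grip":-1},
    {"slide":[7,-19,0],"dr":[0,0,-8.3],"grip":-1},
    {"slide":[7,-19,0],"dr":[0,0,-8.3],"grip":-1},
    {"slide":[7,-19,0],"dr":[0,0,-8.3],"grip":-1},
    {"slide":[7,-19,0],"dr":[0,0,-8.3],"grip":-1},
    {"slide":[7,-19,0],"dr":[0,0,-8.3],"grip":-1},
    {"slide":[7,-19,0],"dr":[0,0,-8.3],"grip":-1},
    {"slide":[7,-19,0],"dr":[0,0,-8.3],"grip":-1},
    {"slide":[7,-19,0],"dr":[0,0,-8.3],"grip":-1}
  ]
}}

```text
clock: 19.7
position: [0.5232, 0.0256, 0.1544]
eef_rot: [-3.141, -0.0, 2.076]
ft_force: [-0.2, -0.9, -2.1]
finger_gap: 0.115
grip_force: 78.9
```

Request:
{"name": "apply_moves", "arguments": {
  "plan": [
    {"slide":[5,-19,0],"dr":[0,0,-8.3],"grip":-1},
    {"slide":[5,-19,0],"dr":[0,0,-8.3],"grip":-1},
    {"slide":[5,-19,0],"dr":[0,0,-8.3],"grip":-1},
    {"slide":[5,-15,0],"dr":[0,0,-4],"grip":-1},
    {"slide":[0,0,0],"dr":[0,0,0],"grip":-1},
    {"slide":[0,0,0],"dr":[0,0,0],"grip":-1},
    {"slide":[0,0,0],"dr":[0,0,0],"grip":-1}
  ]
}}

```text
clock: 20.4
position: [0.5429, -0.0449, 0.1542]
eef_rot: [-3.141, -0.0, 1.58]
ft_force: [-1.8, 0.7, -2.5]
finger_gap: 0.119
grip_force: 78.9
```

Run:
```python
from h import *
s=wshot("w9");print(s["position"],s["eef_rot"],s["finger_gap"],s["ft_force"])
```

```text
[ 0.54293821 -0.04492782  0.15416335] [-3.14101812e+00 -4.45511278e-04  1.57961587e+00] 0.11932796785709042 [-1.81023605  0.70135201 -2.46567534]
```

View pics/w9.png

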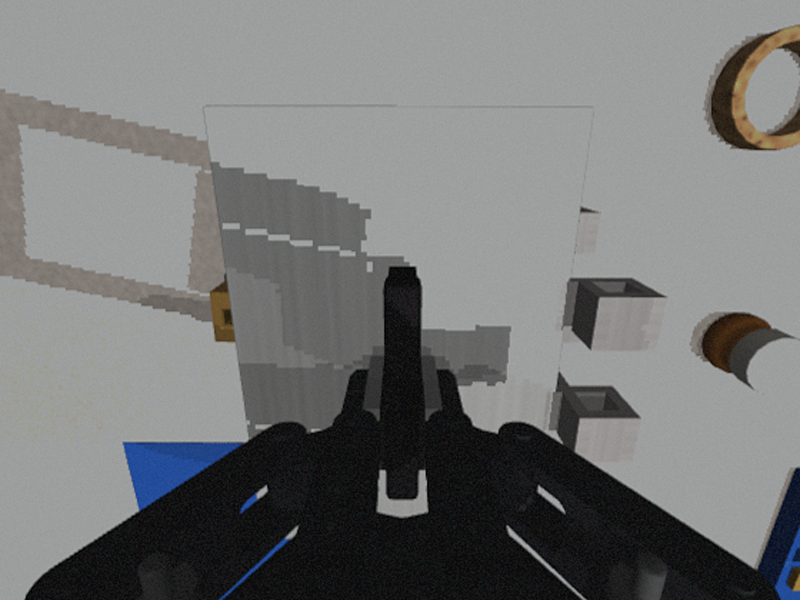

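w9: lid held over the box. Plate far corners are (204,106) and (593,107). Lid knuckle tops are about (592,298)-(662,349) and (578,412)-(634,461), with one box knuckle visible at (590,230) between them.

Run:
```python
from h import *
np.set_printoptions(precision=4,suppress=True)
im,W=wload("w9"); q=lambda L,z:ray(np.array(L)*.7,W,z)[:,:2]
print("plate",q([(204,106),(593,107),(246,430),(557,385)],.1226))
print("kA",q([(592,298),(666,296),(662,349),(583,350)],.1406)); print("kB",q([(572,408),(640,412),(634,461),(575,462)],.1406))
print("handle end",q([(386,268),(418,268)],.1526))
# enlarge of knuckle region + scene crop, stored for viewing
k=cv2.resize(im[170:340,370:490,::-1],None,fx=3.5,fy=3.5,interpolation=cv2.INTER_CUBIC)
sd=robot.capture("side");s2=cv2.resize(sd[190:310,270:390,::-1],(370,370),interpolation=cv2.INTER_CUBIC)
cv2.imwrite("pics/k9.png",np.hstack([k[:370,:420],s2])); cv2.imwrite("pics/k9.png",np.hstack([k,np.vstack([s2,np.zeros((k.shape[0]-370,370,3),np.uint8)])])); print(k.shape)
```

```text
plate [[ 0.4765  0.0511]
 [ 0.6046  0.052 ]
 [ 0.4766 -0.0753]
 [ 0.606  -0.0523]]
kA [[ 0.6058 -0.0083]
 [ 0.6305 -0.0074]
 [ 0.6332 -0.0269]
 [ 0.6057 -0.0276]]
kB [[ 0.6051 -0.0511]
 [ 0.6303 -0.0526]
 [ 0.6322 -0.0746]
 [ 0.6096 -0.0752]]
handle end [[0.5374 0.0047]
 [0.5469 0.0048]]
(595, 420, 3)
```

View pics/k9.png

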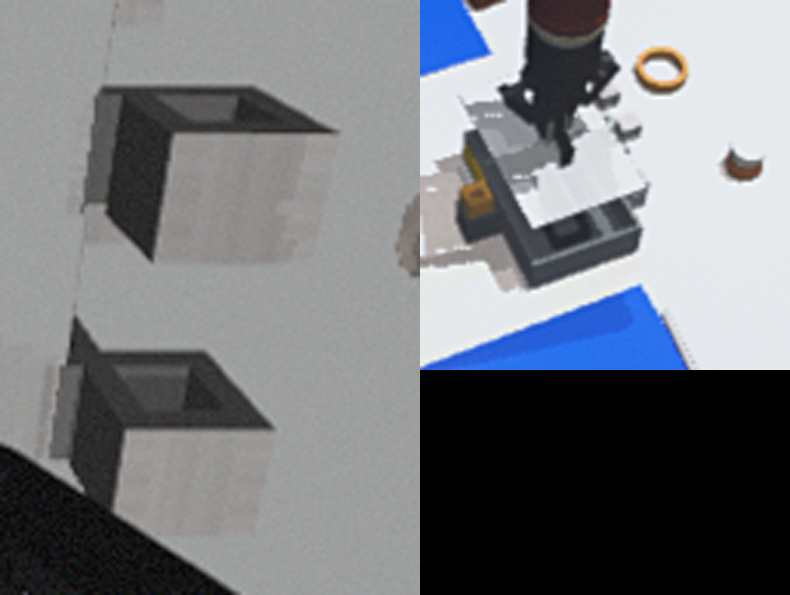

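k9: knuckle A top corners (170,133), (337,131), (320,262), (153,262); B (127,430), (272,428), (258,537), (110,537). The lid hangs level.

Run:
```python
from h import *
np.set_printoptions(precision=4,suppress=True)
im,W=wload("w9")
for k in ([(170,133),(337,131),(320,262),(153,262)],[(127,430),(272,428),(258,537),(110,537)]):
    p=ray(np.array(k)/3.5+[370,170]-[.36,.36],W,.1406)[:,:2];print(p,p.mean(0))
```

```text
[[ 0.6076 -0.0078]
 [ 0.6303 -0.0073]
 [ 0.632  -0.027 ]
 [ 0.6082 -0.0273]] [ 0.6195 -0.0174]
[[ 0.6086 -0.0553]
 [ 0.6304 -0.0547]
 [ 0.632  -0.0748]
 [ 0.6087 -0.075 ]] [ 0.6199 -0.065 ]
```

Request:
{"name": "apply_moves", "arguments": {
  "plan": [
    {"slide":[4,-5,-18],"dr":[0,0,-0.5],"grip":-1},
    {"slide":[0,0,-19],"dr":[0,0,0],"grip":-1},
    {"slide":[0,0,0],"dr":[0,0,0],"grip":-1},
    {"slide":[0,0,0],"dr":[0,0,0],"grip":-1},
    {"slide":[0,0,0],"dr":[0,0,0],"grip":-1}
  ]
}}

```text
clock: 21.0
position: [0.5481, -0.0505, 0.1184]
eef_rot: [3.14, 0.0, 1.57]
ft_force: [1.7, 0.2, -1.9]
finger_gap: 0.118
grip_force: 78.9
```

Run:
```python
from h import *
s=wshot("w10");print(s["position"],s["eef_rot"],s["finger_gap"],s["ft_force"])
im,W=wload("w10")
k=cv2.resize(im[90:290,360:510,::-1],None,fx=3,fy=3,interpolation=cv2.INTER_CUBIC)
sd=robot.capture("scene");s2=cv2.resize(sd[220:320,220:320,::-1],(340,340),interpolation=cv2.INTER_CUBIC)
cv2.imwrite("pics/k10.png",np.hstack([k,np.vstack([s2,np.zeros((k.shape[0]-340,340,3),np.uint8)])])); print(k.shape)
```

```text
[ 0.54805126 -0.0504562   0.1184192 ] [3.14007830e+00 3.25118340e-04 1.56993318e+00] 0.11830281035633342 [ 1.70619042  0.23408918 -1.91415072]
(600, 450, 3)
```

View pics/k10.png

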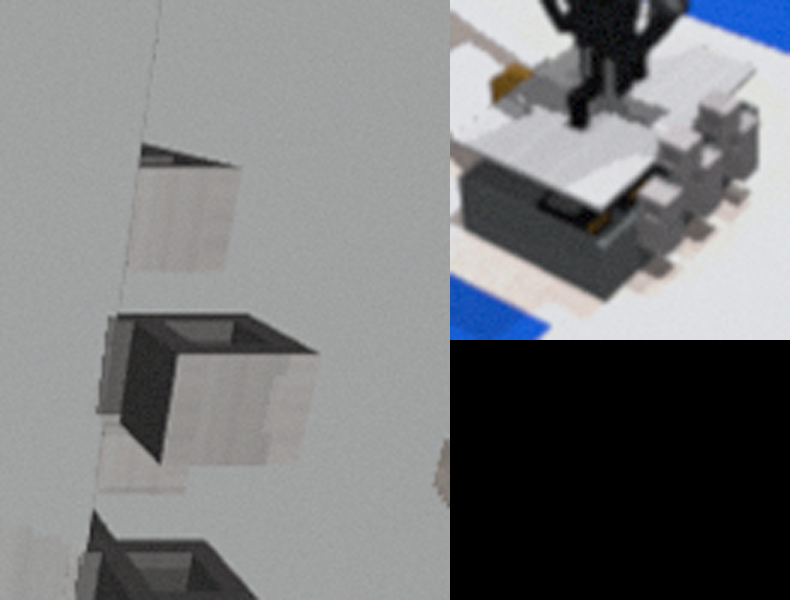

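k10: box +y knuckle top right corners (240,166), (225,271); lid knuckle A top (178,352), (318,352), (300,465), (160,465); box mid knuckle lower right corner (185,492).

Run:
```python
from h import *
np.set_printoptions(precision=4,suppress=True)
im,W=wload("w10"); q=lambda k,z:ray(np.array(k)/3+[360,90]-[.33,.33],W,z)[:,:2]
print("box k+",q([(240,166),(225,271),(185,492)],.073))
p=q([(178,352),(318,352),(300,465),(160,465)],.1048);print("lid A",p,p.mean(0))
```

```text
box k+ [[ 0.6354  0.0116]
 [ 0.6359 -0.0083]
 [ 0.6354 -0.0556]]
lid A [[ 0.6135 -0.0137]
 [ 0.6358 -0.0138]
 [ 0.6368 -0.0337]
 [ 0.6135 -0.0336]] [ 0.6249 -0.0237]
```

Request:
{"name": "apply_moves", "arguments": {
  "plan": [
    {"slide":[-1.7,1.6,0],"dr":[0,0,0],"grip":-1},
    {"slide":[0,0,-6],"dr":[0,0,0],"grip":-1},
    {"slide":[0,0,-6],"dr":[0,0,0],"grip":-1},
    {"slide":[0,0,-5],"dr":[0,0,0],"grip":-1},
    {"slide":[0,0,0],"dr":[0,0,0],"grip":-1},
    {"slide":[0,0,0],"dr":[0,0,0],"grip":-1}
  ]
}}

```text
clock: 21.7
position: [0.5455, -0.049, 0.0999]
eef_rot: [-3.141, -0.0, 1.569]
ft_force: [0.7, -1.3, -2.5]
finger_gap: 0.118
grip_force: 78.8
```

Request:
{"name": "apply_moves", "arguments": {
  "plan": [
    {"slide":[0,0,-4],"dr":[0,0,0],"grip":-1},
    {"slide":[0,0,-4],"dr":[0,0,0],"grip":-1},
    {"slide":[0,0,-4],"dr":[0,0,0],"grip":-1},
    {"slide":[0,0,-2],"dr":[0,0,0],"grip":-1},
    {"slide":[0,0,0],"dr":[0,0,0],"grip":-1},
    {"slide":[0,0,0],"dr":[0,0,0],"grip":-1}
  ]
}}

```text
clock: 22.3
position: [0.5457, -0.049, 0.0866]
eef_rot: [-3.141, 0.0, 1.569]
ft_force: [-2.0, 0.4, 1.9]
finger_gap: 0.116
grip_force: 79.6
```

Request:
{"name": "apply_moves", "arguments": {
  "plan": [
    {"slide":[0,0,0],"dr":[0,0,0],"grip":-0.3},
    {"slide":[0,0,0],"dr":[0,0,0],"grip":-0.3},
    {"slide":[0,0,0],"dr":[0,0,0],"grip":-0.3},
    {"slide":[0,0,20],"dr":[0,0,0],"grip":-0.3},
    {"slide":[0,0,45],"dr":[0,0,0],"grip":-0.3},
    {"slide":[0,0,45],"dr":[0,0,0],"grip":-0.2},
    {"slide":[0,-10,0],"dr":[0,0,0],"grip":-0.2},
    {"slide":[5,-40,0],"dr":[0,0,0],"grip":-0.2},
    {"slide":[5,-40,0],"dr":[0,0,0],"grip":-0.2}
  ]
}}

```text
clock: 23.2
position: [0.5562, -0.1395, 0.1969]
eef_rot: [3.14, 0.001, 1.572]
ft_force: [0.5, 0.2, 0.2]
finger_gap: 0.401
grip_force: 0.0
```

Request:
{"name": "apply_moves", "arguments": {
  "plan": [
    {"slide":[5,-40,0],"dr":[0,0,-2],"grip":-0.2},
    {"slide":[5,-40,0],"dr":[0,0,-2],"grip":-0.2},
    {"slide":[5,-40,0],"dr":[0,0,0],"grip":-0.2},
    {"slide":[5,-40,0],"dr":[0,0,0],"grip":-0.2},
    {"slide":[10,-40,0],"dr":[0,0,0],"grip":-0.2},
    {"slide":[3,-16,0],"dr":[0,0,0],"grip":-0.2},
    {"slide":[0,0,0],"dr":[0,0,0],"grip":-0.2},
    {"slide":[0,0,0],"dr":[0,0,0],"grip":-0.2},
    {"slide":[0,0,0],"dr":[0,0,0],"grip":-0.2}
  ]
}}

```text
clock: 24.1
position: [0.5886, -0.3537, 0.1959]
eef_rot: [-3.141, -0.001, 1.5]
ft_force: [0.3, -0.4, 0.6]
finger_gap: 0.397
grip_force: 0.0
```

Run:
```python
from h import *
np.set_printoptions(precision=4,suppress=True)
s=wshot("w11");print(s["position"],s["eef_rot"],s["finger_gap"])
im3,W3=wload("w3");print("screwdriver tip,shaft",ray(np.array([(178,318),(225,372)])*.7,W3,.006)[:,:2])
im,W=wload("w11");h=im.astype(int)
for r in [(.589,-.355,.038),(.5931,-.3405,.004),(.6016,-.2211,.004)]: print(proj(r,W))
dark=(h.max(2)<70).astype(np.uint8)
u,v=proj((.589,-.355,.03),W)[0].round().astype(int); l,lab,st,ce=cv2.connectedComponentsWithStats(dark); print(u,v,lab[v,u],st[lab[v,u]])
m=lab==lab[v,u]; roi=(u-45,v-45,u+45,v+45)
print(fitbox(m,roi,W,[.018,.028,.038],.019,[.589,-.355,-.07]))
sd=robot.capture("side"); s2=cv2.resize(sd[200:320,260:380,::-1],(420,420),interpolation=cv2.INTER_CUBIC)
k=cv2.resize(im[max(v-100,0):v+110,max(0,u-90):u+90,::-1],(360,420),interpolation=cv2.INTER_CUBIC)
cv2.imwrite("pics/k11.png",np.hstack([k,s2])); print(max(v-100,0),max(0,u-90))
```

```text
[ 0.5886 -0.3537  0.1959] [-3.141  -0.0008  1.5004] 0.39748541555404615
screwdriver tip,shaft [[ 0.6154 -0.3884]
 [ 0.6825 -0.3811]]
[[282.1814 195.9381]]
[[284.9621 173.7131]]
[[285.6287  49.7812]]
282 194 3 [274 174  17  34 561]
(array([ 0.5888, -0.3542, -0.1164]), np.float64(93.80392156862744), np.float64(561.0))
94 192
```

View pics/k11.png

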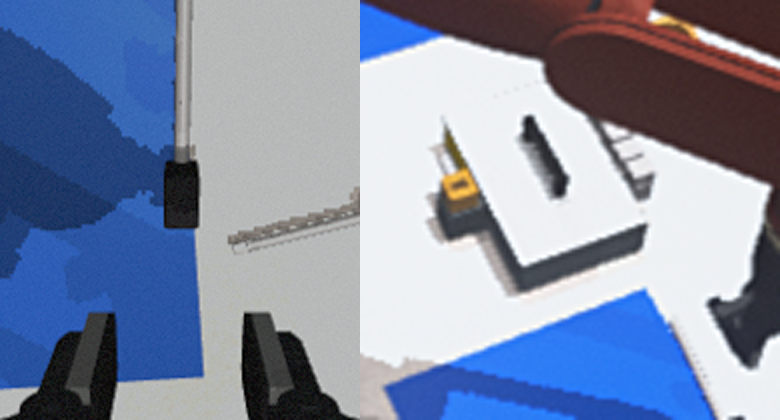

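k11: lid flat on the box (right inset). Pin handle at (181,193) with its shaft straight up the image, so it is aligned with the tool; the screwdriver tip at (228,240) is clear of the fingers.

Request:
{"name": "apply_moves", "arguments": {
  "plan": [
    {"slide":[0,-2,-45],"dr":[0,0,0],"grip":-0.2},
    {"slide":[0,0,-45],"dr":[0,0,0],"grip":-0.2},
    {"slide":[0,0,-45],"dr":[0,0,0],"grip":-0.2},
    {"slide":[0,0,-25],"dr":[0,0,0],"grip":-0.2},
    {"slide":[0,0,-6],"dr":[0,0,0],"grip":-0.2},
    {"slide":[0,0,0],"dr":[0,0,0],"grip":-0.2},
    {"slide":[0,0,0],"dr":[0,0,0],"grip":-1},
    {"slide":[0,0,0],"dr":[0,0,0],"grip":-1},
    {"slide":[0,0,0],"dr":[0,0,0],"grip":-1},
    {"slide":[0,0,0],"dr":[0,0,0],"grip":-1}
  ],
  "force": 50
}}

```text
clock: 25.2
position: [0.5903, -0.3581, 0.0332]
eef_rot: [3.138, 0.002, 1.5]
ft_force: [0.6, 0.8, 7.8]
finger_gap: 0.197
grip_force: 51.8
```

Request:
{"name": "apply_moves", "arguments": {
  "plan": [
    {"slide":[0,0,0],"dr":[0,0,0],"grip":-1},
    {"slide":[0,0,0],"dr":[0,0,0],"grip":-1},
    {"slide":[0,0,0],"dr":[0,0,0],"grip":-1}
  ]
}}

```text
clock: 25.5
position: [0.5903, -0.3581, 0.0332]
eef_rot: [3.138, 0.002, 1.499]
ft_force: [-0.3, 1.1, 7.3]
finger_gap: 0.199
grip_force: 51.9
```

Request:
{"name": "apply_moves", "arguments": {
  "plan": [
    {"slide":[0,0,30],"dr":[0,0,0],"grip":-1},
    {"slide":[0,0,40],"dr":[0,0,0],"grip":-1},
    {"slide":[0,0,20],"dr":[0,0,0],"grip":-1},
    {"slide":[9,22,0],"dr":[0,0,1],"grip":-1},
    {"slide":[9,22,0],"dr":[0,0,1],"grip":-1},
    {"slide":[9,22,0],"dr":[0,0,1],"grip":-1},
    {"slide":[7,22,0],"dr":[0,0,1.1],"grip":-1},
    {"slide":[0,0,0],"dr":[0,0,0],"grip":-1},
    {"slide":[0,0,0],"dr":[0,0,0],"grip":-1},
    {"slide":[0,0,0],"dr":[0,0,0],"grip":-1}
  ]
}}

```text
clock: 26.5
position: [0.6225, -0.27, 0.1206]
eef_rot: [3.141, 0.001, 1.57]
ft_force: [0.5, -0.2, -1.2]
finger_gap: 0.195
grip_force: 50.9
```

Run:
```python
from h import *
np.set_printoptions(precision=4,suppress=True)
s=wshot("w12");print(s["position"],s["eef_rot"],s["finger_gap"],s["ft_force"])
im,W=wload("w12");h=im.astype(int)
p=s["position"]; z=p[2]-.0292
for y in (-.23,-.18,-.14): print("exp shaft",proj((p[0],y,z),W)[0])
print("knuckle -y exp", proj((.6253,-.104,.073),W)[0],proj((.6253,-.084,.073),W)[0])
u,v=proj((p[0],-.19,z),W)[0].round().astype(int)
g=h.mean(2).astype(int)
for r in range(v-30,v+31,15): print(r,list(g[r,u-14:u+15]))
k=cv2.resize(im[:300,190:470,::-1],None,fx=2,fy=2,interpolation=cv2.INTER_CUBIC)
sd=robot.capture("side"); s2=cv2.resize(sd[190:330,270:400,::-1],(230,248),interpolation=cv2.INTER_CUBIC)
sc=robot.capture("scene"); s3=cv2.resize(sc[230:370,180:310,::-1],(230,248),interpolation=cv2.INTER_CUBIC)
cv2.imwrite("pics/k12.png",np.hstack([k,np.vstack([s2,s3,np.zeros((104,230,3),np.uint8)])]));print(k.shape)
```

```text
[ 0.6225 -0.27    0.1206] [3.1413 0.0007 1.5703] 0.19451290269553193 [ 0.4717 -0.2008 -1.1582]
exp shaft [281.9876 191.5909]
exp shaft [282.0744  89.179 ]
exp shaft [282.1598 -11.535 ]
knuckle -y exp [288.327  -91.2739] [ 288.6895 -151.0286]
82 [np.int64(187), np.int64(190), np.int64(187), np.int64(187), np.int64(178), np.int64(116), np.int64(109), np.int64(129), np.int64(148), np.int64(159), np.int64(166), np.int64(171), np.int64(180), np.int64(190), np.int64(190), np.int64(189), np.int64(182), np.int64(169), np.int64(163), np.int64(151), np.int64(135), np.int64(116), np.int64(145), np.int64(192), np.int64(187), np.int64(187), np.int64(187), np.int64(190), np.int64(187)]
97 [np.int64(185), np.int64(189), np.int64(190), np.int64(192), np.int64(177), np.int64(112), np.int64(108), np.int64(134), np.int64(146), np.int64(157), np.int64(166), np.int64(171), np.int64(179), np.int64(189), np.int64(186), np.int64(188), np.int64(179), np.int64(168), np.int64(164), np.int64(149), np.int64(133), np.int64(123), np.int64(171), np.int64(190), np.int64(191), np.int64(189), np.int64(189), np.int64(1
[... 651 characters left out ...]
4(166), np.int64(185), np.int64(188), np.int64(183), np.int64(169), np.int64(161), np.int64(155), np.int64(141), np.int64(120), np.int64(127), np.int64(194), np.int64(190), np.int64(186), np.int64(189), np.int64(186), np.int64(189), np.int64(190)]
142 [np.int64(188), np.int64(188), np.int64(188), np.int64(190), np.int64(193), np.int64(172), np.int64(83), np.int64(116), np.int64(131), np.int64(144), np.int64(153), np.int64(156), np.int64(166), np.int64(181), np.int64(188), np.int64(182), np.int64(167), np.int64(159), np.int64(151), np.int64(141), np.int64(122), np.int64(131), np.int64(192), np.int64(192), np.int64(190), np.int64(190), np.int64(190), np.int64(189), np.int64(187)]
(600, 560, 3)
```

View pics/k12.png

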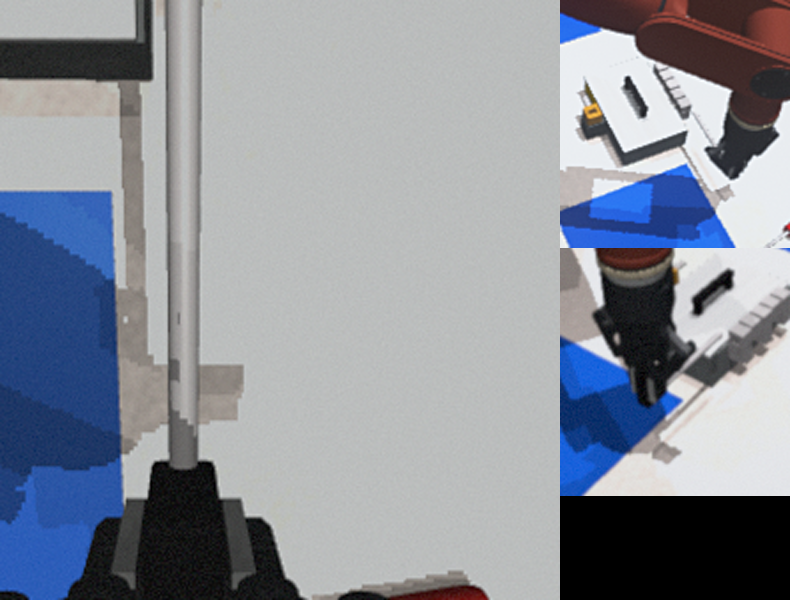

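k12: shaft straight along the tool axis from (183,465) up, central in the jaws. In the scene inset its tip is at (718,340), in the side inset about (690,108).

Run:
```python
from h import *
np.set_printoptions(precision=2,suppress=True)
S=cam("scene");D=cam("side")
for z in (.086,.0914,.097): 
    a=proj((.6225,-.130,z),S)[0]; b=proj((.6225,-.130,z),D)[0]
    print(z,"scene",a,"inset",(a-[180,230])*[230/130,248/140]+[560,248],"side",(b-[270,190])*[230/130,248/140]+[560,0])
sc=robot.capture("scene").astype(int);g=sc.mean(2).astype(int)
a=proj((.6225,-.130,.0914),S)[0].round().astype(int)
print(a);print(g[a[1]-8:a[1]+9,a[0]-12:a[0]+13])
```

```text
0.086 scene [271.58 279.06] inset [722.03 334.91] side [691.3  112.43]
0.0914 scene [271.52 277.19] inset [721.92 331.59] side [691.69 110.77]
0.097 scene [271.45 275.23] inset [721.8  328.12] side [692.09 109.04]
[272 277]
[[213 215 215 220 218 219 219 216 217 215 212 214 217 218 218 217 215 219
  218 217 214 212 204 195 192]
 [215 214 218 221 218 215 220 216 215 213 213 217 218 217 218 216 216 219
  218 214 213 198 189 189 195]
 [218 219 218 217 217 218 216 218 219 216 217 218 215 217 215 220 219 215
  213 212 198 164 158 171 183]
 [219 219 217 217 218 218 218 218 218 216 215 216 217 218 220 215 217 216
  210 204 190 158 139 138 149]
 [219 217 219 219 219 219 218 217 218 218 216 220 221 218 217 214 216 212
  206 195 193 182 166 149 139]
 [219 218 218 215 219 218 219 216 217 220 219 221 224 219 216 216 210 206
  193 193 193 188 186 180 171]
 [218 219 218 219 217 218 218 218 222 226 225 226 228 222 215 207 202 199
  192 191 192 191 188 189 187]
 [219 219 216 219 220 222 225 226 228 226 229 228 227 222 212 185 175 187
  189 192 193 189 191 188 193]
 [220 221 223 221 225 227 229 226 22
[... 209 characters left out ...]
09 198 180 180 214 226 218 162 104  88
   96 110 131 152 169 174 150]
 [230 229 232 229 223 211 206 209 198 172 162 189 224 228 216 158 108  86
   83  87  96 109 131 133 115]
 [230 227 230 223 214 205 206 193 175 169 188 215 227 220 191 136  95  85
   78  82  83  92 100 102  98]
 [230 230 224 212 206 204 193 175 175 199 218 225 219 186 140 105  95  91
   89  88  82  87  93  99  96]
 [230 227 218 209 205 190 173 175 206 229 228 219 183 145 119  99  97 105
  112  95  89  91  95  97  99]
 [226 221 211 203 190 176 185 209 226 230 217 178 147 123 110 100 100 101
  106 110 109 102  95  97  96]
 [220 213 203 189 171 182 214 227 228 214 173 133 125 105  91  93  96  96
   93  99 106  99  94  97  97]]
```

Request:
{"name": "apply_moves", "arguments": {
  "plan": [
    {"slide":[2,0,-15],"dr":[0,0,0],"grip":-1},
    {"slide":[0,0,-15],"dr":[0,0,0],"grip":-1},
    {"slide":[0,0,0],"dr":[0,0,0],"grip":-1},
    {"slide":[0,0,0],"dr":[0,0,0],"grip":-1},
    {"slide":[0,10,0],"dr":[0,0,0],"grip":-1},
    {"slide":[0,10,0],"dr":[0,0,0],"grip":-1},
    {"slide":[0,8,0],"dr":[0,0,0],"grip":-1},
    {"slide":[0,8,0],"dr":[0,0,0],"grip":-1},
    {"slide":[0,0,0],"dr":[0,0,0],"grip":-1},
    {"slide":[0,0,0],"dr":[0,0,0],"grip":-1}
  ]
}}

```text
clock: 27.7
position: [0.6249, -0.2327, 0.0905]
eef_rot: [3.141, 0.0, 1.572]
ft_force: [-0.0, -0.4, -0.7]
finger_gap: 0.201
grip_force: 50.9
```

Request:
{"name": "apply_moves", "arguments": {
  "plan": [
    {"slide":[0,8,0],"dr":[0,0,0],"grip":-1},
    {"slide":[0,8,0],"dr":[0,0,0],"grip":-1},
    {"slide":[0,8,0],"dr":[0,0,0],"grip":-1},
    {"slide":[0,0,0],"dr":[0,0,0],"grip":-1}
  ]
}}

```text
clock: 28.1
position: [0.6246, -0.2076, 0.0901]
eef_rot: [-3.141, -0.001, 1.572]
ft_force: [-0.8, 0.1, -0.2]
finger_gap: 0.201
grip_force: 50.9
```

Request:
{"name": "apply_moves", "arguments": {
  "plan": [
    {"slide":[0,8,0],"dr":[0,0,0],"grip":-1},
    {"slide":[0,8,0],"dr":[0,0,0],"grip":-1},
    {"slide":[0,8,0],"dr":[0,0,0],"grip":-1},
    {"slide":[0,0,0],"dr":[0,0,0],"grip":-1}
  ]
}}

```text
clock: 28.5
position: [0.6247, -0.1836, 0.0902]
eef_rot: [-3.141, -0.0, 1.572]
ft_force: [-0.2, 1.5, 0.1]
finger_gap: 0.204
grip_force: 50.9
```

Request:
{"name": "apply_moves", "arguments": {
  "plan": [
    {"slide":[0,8,0],"dr":[0,0,0],"grip":-1},
    {"slide":[0,8,0],"dr":[0,0,0],"grip":-1},
    {"slide":[0,8,0],"dr":[0,0,0],"grip":-1},
    {"slide":[0,8,0],"dr":[0,0,0],"grip":-1},
    {"slide":[0,0,0],"dr":[0,0,0],"grip":-1}
  ]
}}

```text
clock: 29.0
position: [0.6246, -0.1517, 0.0902]
eef_rot: [-3.141, -0.0, 1.572]
ft_force: [-1.1, -0.4, -0.8]
finger_gap: 0.202
grip_force: 50.9
```

Request:
{"name": "apply_moves", "arguments": {
  "plan": [
    {"slide":[0,8,0],"dr":[0,0,0],"grip":-1},
    {"slide":[0,8,0],"dr":[0,0,0],"grip":-1},
    {"slide":[0,6,0],"dr":[0,0,0],"grip":-1},
    {"slide":[0,0,0],"dr":[0,0,0],"grip":-1}
  ]
}}

```text
clock: 29.4
position: [0.6247, -0.13, 0.0902]
eef_rot: [-3.141, -0.0, 1.572]
ft_force: [-0.0, 0.3, -0.5]
finger_gap: 0.201
grip_force: 50.9
```

Request:
{"name": "apply_moves", "arguments": {
  "plan": [
    {"slide":[0,4,0],"dr":[0,0,0],"grip":-1},
    {"slide":[0,3,0],"dr":[0,0,0],"grip":-1},
    {"slide":[0,2,0],"dr":[0,0,0],"grip":-1},
    {"slide":[0,0,0],"dr":[0,0,0],"grip":-1}
  ]
}}

```text
clock: 29.8
position: [0.6247, -0.1219, 0.0903]
eef_rot: [3.142, 0.0, 1.571]
ft_force: [-0.0, -0.9, -1.8]
finger_gap: 0.203
grip_force: 50.9
```

Request:
{"name": "apply_moves", "arguments": {
  "plan": [
    {"slide":[0,2,0],"dr":[0,0,0],"grip":-1},
    {"slide":[0,1,0],"dr":[0,0,0],"grip":-1},
    {"slide":[0,0,0],"dr":[0,0,0],"grip":-1}
  ]
}}

```text
clock: 30.1
position: [0.6247, -0.1214, 0.0904]
eef_rot: [3.141, 0.004, 1.571]
ft_force: [-0.6, -7.4, -2.9]
finger_gap: 0.2
grip_force: 50.8
```

Request:
{"name": "apply_moves", "arguments": {
  "plan": [
    {"slide":[0,2,0],"dr":[0,0,0],"grip":-1},
    {"slide":[0,0,0],"dr":[0,0,0],"grip":-1}
  ]
}}

```text
clock: 30.3
position: [0.6247, -0.1212, 0.0905]
eef_rot: [3.141, 0.007, 1.57]
ft_force: [-0.7, -13.7, -3.8]
finger_gap: 0.202
grip_force: 50.6
```

Request:
{"name": "apply_moves", "arguments": {
  "plan": [
    {"slide":[0,-4,0],"dr":[0,0,0],"grip":-1},
    {"slide":[0,0,0],"dr":[0,0,0],"grip":-0.3},
    {"slide":[0,0,0],"dr":[0,0,0],"grip":-0.3},
    {"slide":[0,0,0],"dr":[0,0,0],"grip":-0.3},
    {"slide":[0,0,15],"dr":[0,0,0],"grip":-0.3},
    {"slide":[0,0,45],"dr":[0,0,0],"grip":-0.3},
    {"slide":[0,0,45],"dr":[0,0,0],"grip":-0.3},
    {"slide":[0,0,0],"dr":[0,0,0],"grip":-0.3}
  ]
}}

```text
clock: 31.1
position: [0.6293, -0.1221, 0.2054]
eef_rot: [3.127, 0.004, 1.572]
ft_force: [0.8, -0.1, 0.9]
finger_gap: 0.353
grip_force: 0.0
```

Request:
{"name": "apply_moves", "arguments": {
  "plan": [
    {"slide":[-1,34,0],"dr":[0,0,8.2],"grip":-0.3},
    {"slide":[-1,34,0],"dr":[0,0,8.2],"grip":-0.3},
    {"slide":[-1,34,0],"dr":[0,0,8.2],"grip":-0.3},
    {"slide":[-1,34,0],"dr":[0,0,8.2],"grip":-0.3},
    {"slide":[-1,34,0],"dr":[0,0,8.2],"grip":-0.3},
    {"slide":[-1,34,0],"dr":[0,0,8.2],"grip":-0.3},
    {"slide":[-1,34,0],"dr":[0,0,8.2],"grip":-0.3},
    {"slide":[-1,34,0],"dr":[0,0,8.2],"grip":-0.3},
    {"slide":[-1,34,0],"dr":[0,0,8.2],"grip":-0.3},
    {"slide":[-1,34,0],"dr":[0,0,8.2],"grip":-0.3}
  ]
}}

```text
clock: 32.1
position: [0.6146, 0.2207, 0.1964]
eef_rot: [3.141, 0.001, 3.009]
ft_force: [0.2, 0.3, -0.5]
finger_gap: 0.346
grip_force: 0.0
```

Request:
{"name": "apply_moves", "arguments": {
  "plan": [
    {"slide":[0,38,0],"dr":[0,0,8],"grip":-0.3},
    {"slide":[0,0,0],"dr":[0,0,0],"grip":-0.3},
    {"slide":[0,0,0],"dr":[0,0,0],"grip":-0.3},
    {"slide":[0,0,0],"dr":[0,0,0],"grip":-0.3}
  ]
}}

```text
clock: 32.5
position: [0.6147, 0.2564, 0.1957]
eef_rot: [-3.141, 0.0, 3.141]
ft_force: [0.9, -1.4, -0.2]
finger_gap: 0.349
grip_force: 0.0
```

Run:
```python
from h import *
np.set_printoptions(precision=4,suppress=True)
s=wshot("w13");print(s["position"],s["eef_rot"],s["finger_gap"],s["ft_force"])
im,W=wload("w13");h=im.astype(int)
u,v=proj((.609,.266,.026),W)[0].round().astype(int);print(u,v)
wood=((h[:,:,0]>h[:,:,2]*1.5+10)).astype(np.uint8)
l,lab,st,ce=cv2.connectedComponentsWithStats(wood)
for i in np.argsort(-st[1:,4])[:4]+1: print(st[i],ce[i])
S=cam("side");D=cam("scene")
sd=robot.capture("side"); s2=cv2.resize(sd[190:310,270:390,::-1],(290,290),interpolation=cv2.INTER_CUBIC)
sc=robot.capture("scene"); s3=cv2.resize(sc[220:320,220:320,::-1],(290,290),interpolation=cv2.INTER_CUBIC)
y0,x0=max(v-75,0),max(u-80,0); k=cv2.resize(im[y0:y0+180,x0:x0+150,::-1],(483,580),interpolation=cv2.INTER_CUBIC)
cv2.imwrite("pics/k13.png",np.hstack([k,np.vstack([s2,s3])]));print(x0,y0)
```

```text
[0.6147 0.2564 0.1957] [-3.1412  0.0003  3.1406] 0.34915315602972746 [ 0.9201 -1.3883 -0.2303]
290 186
[  428   108   132   189 12576] [508.1305 211.4978]
[ 277  158   38   50 1276] [295.402  181.0486]
[ 103  273   57   51 1039] [128.3763 296.5611]
[  0 296  30  31 582] [ 14.1546 309.1873]
210 111
```

Run:
```python
from h import *
np.set_printoptions(precision=4,suppress=True)
im,W=wload("w13");h=im.astype(int)
# background vs foreground around rest: bench is light grey, low saturation
x0,y0,x1,y1=255,130,340,235
roi=(x0,y0,x1,y1)
wood=((h[:,:,0]>h[:,:,2]*1.5+10)).astype(np.uint8)
l,lab,st,ce=cv2.connectedComponentsWithStats(wood); m=(lab==lab[181,295]) if lab[181,295] else None
i=[j for j in range(1,l) if abs(st[j][4]-1276)<3][0]; m=(lab==i).astype(np.uint8)
hull=np.zeros_like(m); cs=np.vstack(cv2.findContours(m,0,2)[0]); H=cv2.convexHull(cs); cv2.fillConvexPoly(hull,H,1)
print(H.reshape(-1,2).tolist())
print("rest",fitbox(hull,roi,W,[.046,.036,.026],.013,[.609,.266,0]))
# bow: pixels brighter/greyer than wood inside hull and nearby
sub=h[y0:y1:3,x0:x1:3]; 
print((sub.sum(2)//3).tolist().__repr__().replace("], [","\n"))
```

```text
[[309, 158], [311, 161], [312, 169], [314, 195], [314, 203], [312, 204], [304, 205], [283, 207], [282, 207], [281, 205], [280, 197], [277, 171], [277, 161], [284, 160], [302, 158]]
rest (array([0.6083, 0.2716, 0.0954]), np.float64(68.08627450980393), np.float64(1677.0))
[[66, 67, 65, 59, 65, 67, 64, 63, 66, 64, 65, 61, 58, 60, 59, 61, 54, 61, 56, 58, 60, 55, 62, 57, 59, 61, 63, 58, 57
62, 63, 67, 66, 71, 60, 64, 62, 64, 67, 64, 61, 51, 56, 56, 52, 55, 61, 58, 52, 62, 52, 63, 64, 60, 56, 58, 64, 62
61, 66, 64, 57, 64, 64, 62, 61, 65, 64, 64, 68, 65, 56, 60, 61, 57, 62, 58, 58, 61, 59, 56, 57, 64, 61, 60, 54, 55
64, 63, 62, 67, 62, 62, 67, 63, 70, 64, 66, 69, 63, 54, 59, 55, 59, 55, 61, 57, 58, 62, 61, 57, 61, 61, 59, 60, 59
61, 66, 67, 65, 59, 65, 65, 67, 67, 65, 64, 62, 68, 56, 63, 53, 62, 54, 58, 59, 59, 62, 56, 58, 55, 60, 56, 62, 63
66, 63, 63, 65, 64, 66, 60, 64, 64, 67, 64, 64, 64, 61, 58, 56, 60, 56, 57, 57, 63, 58, 57, 59, 57, 55, 61, 59, 62
65, 62, 66, 63, 61, 67, 62, 67, 64, 64, 66, 67, 65, 64, 58, 63, 61, 56, 60, 62, 59, 56, 59, 60, 61, 64, 57, 60, 58
62, 100, 102, 58, 63, 
[... 3119 characters left out ...]
57, 154, 155, 158, 155, 155, 155, 158, 156, 157, 154, 154, 156, 157, 155, 157, 157, 155, 153, 156, 155, 152, 157, 156, 153
157, 156, 154, 155, 153, 153, 154, 156, 154, 158, 153, 158, 154, 155, 152, 156, 154, 153, 154, 155, 155, 158, 153, 156, 153, 156, 156, 156, 155
155, 157, 159, 156, 156, 153, 154, 156, 156, 155, 155, 157, 155, 156, 153, 158, 154, 155, 154, 156, 155, 155, 153, 153, 156, 155, 153, 156, 154
154, 152, 159, 155, 154, 157, 154, 156, 153, 155, 154, 156, 157, 156, 156, 154, 157, 154, 156, 155, 157, 156, 157, 156, 152, 155, 156, 155, 155
154, 158, 157, 155, 154, 156, 154, 156, 154, 155, 155, 155, 154, 157, 154, 156, 156, 155, 156, 154, 154, 158, 154, 156, 155, 154, 153, 154, 153]]
```

Run:
```python
from h import *
np.set_printoptions(precision=1,suppress=True,linewidth=250)
im,W=wload("w13");h=im.astype(int)
for z in (.026,.062): print(z,proj(corners(.6083,.2716,.0954,np.array([.030,.008,0]),z)[::2],W).tolist())
for r in range(168,215,4): print(r,h[r,285:315].sum(1)//3, (h[r,285:315,0]-h[r,285:315,2]))
```

```text
0.026 [[290.5963248156825, 170.9258078155554], [293.08862526084516, 199.46242501225638], [298.59249721324124, 170.16944665975026], [300.83445447353614, 198.7529095514126]]
0.062 [[291.83303235090676, 179.512641897681], [294.59776925877986, 211.36668950931357], [300.88383255916347, 178.66471250999336], [303.329153157601, 210.57782534726778]]
168 [ 56  64  59  56  56  60  62  62  63  64  62  62  63  62  61  64  61  63  58  57  62  54  56  54  72  96  92 111 154 154] [51 50 50 47 51 51 47 54 56 46 52 52 55 51 46 46 51 52 53 54 50 48 46 49 54 81 86 52  4 -1]
172 [ 84  84  84  84  80  78  71  52  55  53  49  46  49  51  53  63  70 101 104 102 100  98  93  95  93  90  94 102 137 158] [71 70 68 67 71 69 53  8  8 -2 -2 -1  0  8 43 47 60 86 85 85 86 82 78 78 79 80 77 68 25 -6]
176 [ 84  86  80  84  81  71  64  51  48  50  55  54  54  51  52  53  68 103 100  99 104  96  92  91  93  92  94  88 116 158] [72 70 72 70 65 60 40 -3  1  3  0  3  0  1  4 25 59 85 85 85 83 79 78 79 76 79 82 77 37 -6]
180 [ 84  86  86  80  80  68  49  50  75  85  87  82  88  90  89  74  65 100  97 102  98  99  92  93  9
[... 1158 characters left out ...]
  3  2 10 63 86 86 86 80 80 77 78 78 79 79 66]
204 [ 91  90  90  92  93  93  86  88  90  91 100 126 136 133 134 130 124 102  77  95  95  93  92  92  87  84  90 103 108 113] [76 75 78 79 80 76 71 76 80 55 -1  3  2  4  2  1  2  5 47 88 85 89 89 86 80 84 80 65 50 49]
208 [142 146 149 150 151 159 156 158 157 149 101 128 138 135 130 126 119 110 121 156 155 156 159 155 158 156 153 156 155 159] [ 7  5  6  0  0 -3 -2 -2 -2  0  0  3  6  2  4  4  5  5 -1 -3 -1 -2 -1 -4 -1 -2 -1 -3 -1 -4]
212 [155 154 156 156 157 156 153 155 156 156 154 158 156 158 156 153 154 154 157 158 158 152 157 156 155 155 154 156 154 156] [-1 -5 -2 -1  0  0 -3 -2 -1 -2 -1 -2 -3 -2  0  0 -2 -4 -1  0 -3 -3 -1 -2 -2 -1 -1  0 -2 -1]
```

Request:
{"name": "apply_moves", "arguments": {
  "plan": [
    {"slide":[-19,-40,6],"dr":[0,0,0],"grip":-0.3},
    {"slide":[-19,-40,6],"dr":[0,0,0],"grip":-0.3},
    {"slide":[-19,-40,6],"dr":[0,0,0],"grip":-0.3},
    {"slide":[-19,-40,6],"dr":[0,0,0],"grip":-0.3},
    {"slide":[-19,-40,5],"dr":[0,0,0],"grip":-0.3},
    {"slide":[-19,-40,5],"dr":[0,0,0],"grip":-0.3},
    {"slide":[-19,-40,5],"dr":[0,0,0],"grip":-0.3},
    {"slide":[-18,-38,5],"dr":[0,0,0],"grip":-0.3},
    {"slide":[0,0,0],"dr":[0,0,0],"grip":-0.3},
    {"slide":[0,0,0],"dr":[0,0,0],"grip":-0.3}
  ]
}}

```text
clock: 33.65
position: [0.4635, -0.0623, 0.2398]
eef_rot: [3.142, 0.001, 3.138]
ft_force: [-0.4, 1.0, -0.4]
finger_gap: 0.35
grip_force: 0.0
```

Request:
{"name": "apply_moves", "arguments": {
  "plan": [
    {"slide":[0,0,0],"dr":[0,0,0],"grip":-0.3},
    {"slide":[0,0,0],"dr":[0,0,0],"grip":-0.3}
  ]
}}

```text
clock: 33.85
position: [0.4639, -0.0602, 0.2391]
eef_rot: [3.141, -0.0, -3.14]
ft_force: [0.5, -0.5, -0.0]
finger_gap: 0.354
grip_force: 0.0
```

Run:
```python
from h import *
np.set_printoptions(precision=4,suppress=True,linewidth=250)
s=wshot("w14");print(s["position"],s["eef_rot"],s["finger_gap"])
im,W=wload("w14");h=im.astype(int)
u,v=proj((.458,-.046,.07),W)[0].round().astype(int);print(u,v)
brass=((h[:,:,0]>h[:,:,2]*1.5+15)).astype(np.uint8)
l,lab,st,ce=cv2.connectedComponentsWithStats(brass)
for i in range(1,l):
    if st[i][4]>60: print(i,st[i],ce[i])
print("boss top corners exp",proj(corners(.458,-.046,0,np.array([.028,.028,0]),.07)[::2],W).round(1).tolist())
y0,x0=v-65,u-75; k=cv2.resize(im[y0:y0+130,x0:x0+150,::-1],(690,598),interpolation=cv2.INTER_CUBIC)
cv2.imwrite("pics/k14.png",k);print(x0,y0)
```

```text
[ 0.4639 -0.0602  0.2391] [ 3.1412 -0.0003 -3.1402] 0.3541975060205139
295 186
1 [281 167  29  32 832] [294.5962 182.5541]
2 [317 191  55   9 400] [342.6775 195.12  ]
3 [513 262  35  41 618] [528.0485 281.6812]
8 [503 274  14  20  65] [510.4308 282.9846]
16 [ 54 325  34  45 792] [ 70.5518 346.2045]
18 [368 370  17  14  89] [375.9213 377.2809]
boss top corners exp [[280.9, 172.2], [280.8, 199.0], [308.9, 172.3], [308.1, 199.0]]
220 121
```

Run:
```python
from h import *
np.set_printoptions(precision=4,suppress=True,linewidth=250)
im,W=wload("w14");h=im.astype(int)
print("    ",np.arange(278,313))
for r in range(165,203): print(r,h[r,278:313,0])
print("keyway exp",proj(corners(.458,-.046,0,np.array([.0165,.0085,0]),.07)[::2],W).round(1).tolist())
```

```text
[278 279 280 281 282 283 284 285 286 287 288 289 290 291 292 293 294 295 296 297 298 299 300 301 302 303 304 305 306 307 308 309 310 311 312]
165 [149  65  61  49  49  36  44  38  53  46  53  49  52  53  54  51  52  45  49  45  48  46  51  50  50  46  51  51  48  51  55  72 102 146 140]
166 [147  65  56  39  50  50  51  49  61  52  52  54  54  52  58  59  55  47  48  52  49  45  50  49  48  48  53  53  45  48  53  68 112 164 157]
167 [145  66  58  36  53  59  61  52  51  58  59  62  60  57  61  57  56  58  59  58  55  58  49  56  56  57  52  53  52  50  57  76 123 161 156]
168 [145  62  58  43  55  56  59  58  57  54  60  57  58  60  52  58  59  55  52  58  55  59  58  61  58  55  60  57  56  58  59  79 133 160 157]
169 [145  69  53  42  49  52  55  57  49  51  50  49  55  54  56  55  58  52  52  56  55  56  56  55  56  52  53  57  53  57  52  80 133 159 156]
170 [145  66  62  53  93  88  71  71  71  71  72  72  59  62  63  64  62  64  58  60  63  55  51  54  50  46  47  50  52  49  48  71 132 162 156]
171 [148  64  54  73 127 145 138 140 139 140 138 138 137 136 134 130 135 136 137 1
[... 3895 characters left out ...]
51 51 62 64 66 65 64 62 64 59 70 83 80 85 83 83 84 84 80 82 58 29 37 36 37]
199 [42 45 47 43 41 40 46 41 39 42 46 42 44 43 51 46 42 40 41 42 44 45 45 46 42 41 37 37 40 48 47 44 46 42 41]
200 [133 131 134 134 132 134 133 135 131 133 128 131 129 131 128 133 130 132 131 130 128 128 130 132 130 127 128 130 129 130 128 125 126 129 126]
201 [159 157 163 159 158 156 159 158 157 161 158 159 154 158 157 157 157 159 156 158 157 159 153 156 157 160 155 156 157 154 155 158 159 155 157]
202 [157 154 155 154 155 157 156 157 158 157 157 156 156 154 157 156 156 156 157 157 155 152 156 157 158 158 158 156 155 158 158 159 159 158 155]
keyway exp [[290.6, 177.9], [290.4, 193.6], [299.0, 177.9], [298.7, 193.7]]
```

Request:
{"name": "apply_moves", "arguments": {
  "plan": [
    {"slide":[18,41.5,-5],"dr":[0,0,0],"grip":-0.3},
    {"slide":[18,41.5,-5],"dr":[0,0,0],"grip":-0.3},
    {"slide":[18,41.5,-5],"dr":[0,0,0],"grip":-0.3},
    {"slide":[18,41.5,-5],"dr":[0,0,1.4],"grip":-0.3},
    {"slide":[18,41.5,-5],"dr":[0,0,1],"grip":-0.3},
    {"slide":[18,41.5,-5],"dr":[0,0,1],"grip":-0.3},
    {"slide":[18,41.5,-5],"dr":[0,0,1],"grip":-0.3},
    {"slide":[18,41.5,-5],"dr":[0,0,1],"grip":-0.3},
    {"slide":[0,0,-45],"dr":[0,0,0],"grip":-0.3},
    {"slide":[0,0,-45],"dr":[0,0,0],"grip":-0.3}
  ]
}}

```text
clock: 34.9
position: [0.6087, 0.2745, 0.1092]
eef_rot: [3.141, 0.004, -3.043]
ft_force: [0.4, 0.0, -1.0]
finger_gap: 0.352
grip_force: 0.0
```

Request:
{"name": "apply_moves", "arguments": {
  "plan": [
    {"slide":[0,0,0],"dr":[0,0,0],"grip":-0.3},
    {"slide":[0,0,0],"dr":[0,0,0],"grip":-0.3},
    {"slide":[0,0,0],"dr":[0,0,0],"grip":-0.3},
    {"slide":[0,0,0],"dr":[0,0,0],"grip":-0.3}
  ]
}}

```text
clock: 35.3
position: [0.6098, 0.2715, 0.113]
eef_rot: [3.14, 0.005, -3.047]
ft_force: [-0.1, -0.3, 0.2]
finger_gap: 0.345
grip_force: 0.0
```

Run:
```python
from h import *
np.set_printoptions(precision=4,suppress=True,linewidth=250)
s=wshot("w15");print(s["position"],s["eef_rot"],s["finger_gap"])
im,W=wload("w15");h=im.astype(int)
P=proj(corners(.6083,.2716,.0954,np.array([.030,.008,0]),.062)[::2],W);print(P.round(1).tolist())
a,b=P.min(0).astype(int)-6,P.max(0).astype(int)+7
print(a)
for r in range(a[1],b[1],4): print(r,h[r,a[0]:b[0]].sum(1)//3)
```

```text
[0.6098 0.2715 0.113 ] [ 3.1405  0.0054 -3.0473] 0.34524319050692587
[[274.2, 218.0], [274.6, 260.8], [287.1, 218.0], [286.9, 260.8]]
[268 211]
211 [97 95 92 90 91 90 68 62 61 58 59 60 61 61 58 57 61 62 48 44 46 50 59 51 59 56]
215 [97 94 98 92 91 89 65 57 57 60 56 57 58 57 63 61 62 58 55 46 46 50 52 57 52 46]
219 [97 96 91 89 92 88 69 58 78 80 79 78 81 73 80 80 77 79 70 54 78 99 95 98 98 99]
223 [93 94 92 89 85 81 70 60 73 78 81 81 83 81 80 77 77 69 68 46 44 50 63 95 95 97]
227 [ 81  86  88  82  84  80  70  61  70  75  80  77  77  79  77  79  78  73  67  54  49  71 110 110  94  98]
231 [ 85  86  85  85  84  83  77  62  72  78  79  84  84  76  79  85  79  78  73  76 106 109 105 110 110 110]
235 [ 85  87  88  95 100  93  90  58  71  78  81  78  86  81  80  78  81  72  67  79 110 106 107 111 111 107]
239 [ 99  97 100  95  95  98  96  74  70  77  80  78  82  79  77  80  79  72  70  79 113 106 105 108 109 111]
243 [ 96  98  95  95  97  96  93  83 110 115 128 128 130 126 120  70  76  82  95  78 112 105 103 105 111 109]
247 [178 177 176 179 179 179 167 107 116 127 144 143 143 142 140 140 138 122 107 123 183 181 177 180 177 180]
251 [176 175 177 175 176 177 169 133 110 129 142 143 141 145 143 139 140 122 106 108 180 176 177 174 177 175]
255 [176 177 176 175 175 178 172 130 107 131 145 144 142 140 140 139 135 126 103 108 180 178 175 175 175 176]
259 [174 174 178 174 176 175 175 177 177 165 163 165 166 165 168 168 169 169 172 176 177 173 177 175 173 174]
263 [175 174 172 178 174 177 176 174 175 176 177 175 175 174 176 176 176 176 176 174 177 175 177 177 175 176]
```

Request:
{"name": "apply_moves", "arguments": {
  "plan": [
    {"slide":[-1.5,1,-30],"dr":[0,0,0],"grip":-0.3},
    {"slide":[0,0,-20],"dr":[0,0,0],"grip":-0.3},
    {"slide":[0,0,-9],"dr":[0,0,0],"grip":-0.3},
    {"slide":[0,0,0],"dr":[0,0,0],"grip":-0.3},
    {"slide":[0,0,0],"dr":[0,0,0],"grip":-0.3}
  ]
}}

```text
clock: 35.85
position: [0.6072, 0.2721, 0.0519]
eef_rot: [3.141, 0.002, -3.047]
ft_force: [-0.1, 0.1, 0.7]
finger_gap: 0.351
grip_force: 0.0
```

Request:
{"name": "apply_moves", "arguments": {
  "plan": [
    {"slide":[0,0,0],"dr":[0,0,0],"grip":-1},
    {"slide":[0,0,0],"dr":[0,0,0],"grip":-1},
    {"slide":[0,0,0],"dr":[0,0,0],"grip":-1},
    {"slide":[0,0,0],"dr":[0,0,0],"grip":-1},
    {"slide":[0,0,0],"dr":[0,0,0],"grip":-1},
    {"slide":[0,0,0],"dr":[0,0,0],"grip":-1}
  ],
  "force": 60
}}

```text
clock: 36.45
position: [0.6074, 0.2723, 0.0522]
eef_rot: [3.141, 0.003, -3.047]
ft_force: [-0.7, 0.1, 6.3]
finger_gap: 0.082
grip_force: 59.0
```

Request:
{"name": "apply_moves", "arguments": {
  "plan": [
    {"slide":[0,0,28],"dr":[0,0,0],"grip":-1},
    {"slide":[0,0,45],"dr":[0,0,0],"grip":-1},
    {"slide":[0,0,45],"dr":[0,0,0],"grip":-1},
    {"slide":[-19,-39.7,0],"dr":[0,0,-0.9],"grip":-1},
    {"slide":[-19,-39.7,0],"dr":[0,0,-0.9],"grip":-1},
    {"slide":[-19,-39.7,0],"dr":[0,0,-0.9],"grip":-1},
    {"slide":[-19,-39.7,0],"dr":[0,0,-0.9],"grip":-1},
    {"slide":[-19,-39.7,0],"dr":[0,0,-0.9],"grip":-1},
    {"slide":[-19,-39.7,0],"dr":[0,0,-0.9],"grip":-1},
    {"slide":[-19,-39.7,0],"dr":[0,0,-0.9],"grip":-1}
  ]
}}

```text
clock: 37.45
position: [0.4722, -0.0072, 0.1685]
eef_rot: [-3.141, 0.001, 3.126]
ft_force: [0.8, -0.9, -0.2]
finger_gap: 0.083
grip_force: 59.4
```

Request:
{"name": "apply_moves", "arguments": {
  "plan": [
    {"slide":[-19,-39.7,0],"dr":[0,0,-0.9],"grip":-1},
    {"slide":[0,0,-20],"dr":[0,0,0],"grip":-1},
    {"slide":[0,0,-15],"dr":[0,0,0],"grip":-1},
    {"slide":[0,0,0],"dr":[0,0,0],"grip":-1},
    {"slide":[0,0,0],"dr":[0,0,0],"grip":-1},
    {"slide":[0,0,0],"dr":[0,0,0],"grip":-1},
    {"slide":[0,0,0],"dr":[0,0,0],"grip":-1}
  ]
}}

```text
clock: 38.15
position: [0.4549, -0.0455, 0.1342]
eef_rot: [-3.141, 0.002, 3.111]
ft_force: [-0.0, 0.3, 0.6]
finger_gap: 0.086
grip_force: 59.4
```

Request:
{"name": "apply_moves", "arguments": {
  "plan": [
    {"slide":[0.7,0.4,-8],"dr":[0,0,0],"grip":-1},
    {"slide":[0,0,-8],"dr":[0,0,0],"grip":-1},
    {"slide":[0,0,0],"dr":[0,0,0],"grip":-1},
    {"slide":[0,0,0],"dr":[0,0,0],"grip":-1},
    {"slide":[0,0,-3],"dr":[0,0,0],"grip":-1},
    {"slide":[0,0,-3],"dr":[0,0,0],"grip":-1},
    {"slide":[0,0,0],"dr":[0,0,0],"grip":-1},
    {"slide":[0,0,0],"dr":[0,0,0],"grip":-1}
  ]
}}

```text
clock: 38.95
position: [0.4548, -0.0452, 0.1112]
eef_rot: [3.142, -0.0, 3.11]
ft_force: [-0.3, 0.3, -0.6]
finger_gap: 0.085
grip_force: 59.3
```

Request:
{"name": "apply_moves", "arguments": {
  "plan": [
    {"slide":[0.3,0,-3],"dr":[0,0,0],"grip":-1},
    {"slide":[0,0,-3],"dr":[0,0,0],"grip":-1},
    {"slide":[0,0,-3],"dr":[0,0,0],"grip":-1},
    {"slide":[0,0,-3],"dr":[0,0,0],"grip":-1},
    {"slide":[0,0,0],"dr":[0,0,0],"grip":-1},
    {"slide":[0,0,0],"dr":[0,0,0],"grip":-1}
  ]
}}

```text
clock: 39.55
position: [0.4551, -0.0452, 0.0991]
eef_rot: [3.142, -0.0, 3.11]
ft_force: [0.6, -0.5, -0.2]
finger_gap: 0.084
grip_force: 59.3
```

Request:
{"name": "apply_moves", "arguments": {
  "plan": [
    {"slide":[0,0,-2],"dr":[0,0,0],"grip":-1},
    {"slide":[0,0,-1],"dr":[0,0,0],"grip":-1},
    {"slide":[0,0,0],"dr":[0,0,0],"grip":-1},
    {"slide":[0,0,0],"dr":[0,0,0],"grip":-1}
  ]
}}

```text
clock: 39.95
position: [0.4552, -0.0452, 0.0963]
eef_rot: [-3.142, -0.0, 3.11]
ft_force: [0.6, 0.3, 0.0]
finger_gap: 0.084
grip_force: 59.6
```

Request:
{"name": "apply_moves", "arguments": {
  "plan": [
    {"slide":[0,0,-1],"dr":[0,0,0],"grip":-1},
    {"slide":[0,0,-0.5],"dr":[0,0,0],"grip":-1},
    {"slide":[0,0,0],"dr":[0,0,0],"grip":-1},
    {"slide":[0,0,0],"dr":[0,0,0],"grip":-1}
  ]
}}

```text
clock: 40.35
position: [0.4554, -0.0453, 0.0961]
eef_rot: [-3.141, -0.0, 3.111]
ft_force: [-4.9, 0.9, 11.4]
finger_gap: 0.084
grip_force: 61.5
```

Request:
{"name": "apply_moves", "arguments": {
  "plan": [
    {"slide":[0,0,0.6],"dr":[0,0,-6],"grip":-1},
    {"slide":[0,0,0],"dr":[0,0,-6],"grip":-1},
    {"slide":[0,0,0],"dr":[0,0,-6],"grip":-1},
    {"slide":[0,0,0],"dr":[0,0,-6],"grip":-1},
    {"slide":[0,0,0],"dr":[0,0,-6],"grip":-1},
    {"slide":[0,0,0],"dr":[0,0,0],"grip":-1}
  ],
  "force": 80
}}

```text
clock: 40.95
position: [0.456, -0.0454, 0.0962]
eef_rot: [3.141, 0.002, 2.586]
ft_force: [-0.9, 1.2, 5.3]
finger_gap: 0.08
grip_force: 78.8
```

```bash
python3 -c "
from h import *
s=robot.sense();print(s['position'],s['eef_rot'],s['ft_force'],s['torque'])"
```

```text
[ 0.45595863 -0.04541589  0.09620261] [3.14106394e+00 1.57464666e-03 2.58591885e+00] [-0.88639061  1.15672393  5.26694883] [0.03563883 0.05622315 0.05693557]
```

Turning against about 0.06 N m, as expected for the lock.

Request:
{"name": "apply_moves", "arguments": {
  "plan": [
    {"slide":[0,0,0],"dr":[0,0,-6],"grip":-1},
    {"slide":[0,0,0],"dr":[0,0,-6],"grip":-1},
    {"slide":[0,0,0],"dr":[0,0,-6],"grip":-1},
    {"slide":[0,0,0],"dr":[0,0,-6],"grip":-1},
    {"slide":[0,0,0],"dr":[0,0,-6],"grip":-1},
    {"slide":[0,0,0],"dr":[0,0,-6],"grip":-1},
    {"slide":[0,0,0],"dr":[0,0,-6],"grip":-1},
    {"slide":[0,0,0],"dr":[0,0,0],"grip":-1}
  ]
}}

```text
clock: 41.75
position: [0.4566, -0.0451, 0.0962]
eef_rot: [3.138, 0.001, 1.855]
ft_force: [4.1, 2.4, 3.4]
finger_gap: 0.088
grip_force: 78.6
```

```bash
python3 -c "
from h import *
s=robot.sense();print(s['position'],s['eef_rot'],s['ft_force'],s['torque'])"
```

```text
[ 0.45658944 -0.04507928  0.09624646] [3.13842543e+00 7.25173360e-04 1.85527885e+00] [4.10373352 2.3647246  3.44663591] [ 0.46922081 -0.60330351  0.04494063]
```

Request:
{"name": "apply_moves", "arguments": {
  "plan": [
    {"slide":[0,0,0],"dr":[0,0,-5],"grip":-1},
    {"slide":[0,0,0],"dr":[0,0,-5],"grip":-1},
    {"slide":[0,0,0],"dr":[0,0,-4],"grip":-1},
    {"slide":[0,0,0],"dr":[0,0,0],"grip":-1},
    {"slide":[0,0,0],"dr":[0,0,0],"grip":-1}
  ]
}}

```text
clock: 42.25
position: [0.4568, -0.0451, 0.0962]
eef_rot: [3.138, -0.0, 1.614]
ft_force: [3.7, 2.8, 2.6]
finger_gap: 0.075
grip_force: 78.4
```

```bash
python3 -c "
from h import *
s=robot.sense();print(s['position'],s['eef_rot'],s['ft_force'],s['torque'])"
```

```text
[ 0.45680942 -0.04506701  0.09624727] [ 3.13777443e+00 -7.57978847e-05  1.61429817e+00] [3.74013728 2.7837896  2.58037495] [ 0.51050435 -0.87298378 -0.01479103]
```

Request:
{"name": "apply_moves", "arguments": {
  "plan": [
    {"slide":[0,0,0],"dr":[0,0,-3],"grip":-1},
    {"slide":[0,0,0],"dr":[0,0,-3],"grip":-1},
    {"slide":[0,0,0],"dr":[0,0,0],"grip":-1},
    {"slide":[0,0,0],"dr":[0,0,0],"grip":-1}
  ]
}}

```text
clock: 42.65
position: [0.4569, -0.0451, 0.0963]
eef_rot: [3.138, -0.0, 1.51]
ft_force: [4.7, 2.4, 2.0]
finger_gap: 0.078
grip_force: 78.3
```

```bash
python3 -c "
from h import *
s=robot.sense();print(s['position'],s['eef_rot'],s['ft_force'],s['torque'])"
```

```text
[ 0.45693099 -0.04509609  0.09626037] [ 3.13750333e+00 -4.30950869e-04  1.50962066e+00] [4.71561019 2.42165142 2.03631176] [ 0.487134   -0.93852412  0.00797167]
```

Request:
{"name": "apply_moves", "arguments": {
  "plan": [
    {"slide":[0,0,0],"dr":[0,0,-3],"grip":-1},
    {"slide":[0,0,0],"dr":[0,0,-3],"grip":-1},
    {"slide":[0,0,0],"dr":[0,0,0],"grip":-1},
    {"slide":[0,0,0],"dr":[0,0,0],"grip":-1}
  ]
}}

```text
clock: 43.05
position: [0.457, -0.0452, 0.0963]
eef_rot: [3.137, -0.001, 1.405]
ft_force: [5.6, 2.6, 3.1]
finger_gap: 0.08
grip_force: 78.3
```

```bash
python3 -c "
from h import *
s=robot.sense();print(s['position'],s['eef_rot'],s['ft_force'],s['torque'])"
```

```text
[ 0.45704258 -0.04515153  0.09628202] [ 3.13725051e+00 -8.33588619e-04  1.40483799e+00] [5.60070727 2.63335865 3.08316271] [ 0.52507438 -1.02340268  0.06109907]
```

Request:
{"name": "apply_moves", "arguments": {
  "plan": [
    {"slide":[0,0,0],"dr":[0,0,4],"grip":-1},
    {"slide":[0,0,0],"dr":[0,0,4],"grip":-1},
    {"slide":[0,0,0],"dr":[0,0,0],"grip":-1},
    {"slide":[0,0,0],"dr":[0,0,0],"grip":-1}
  ]
}}

```text
clock: 43.45
position: [0.4563, -0.0455, 0.0962]
eef_rot: [3.139, 0.0, 1.541]
ft_force: [2.2, 1.8, 5.0]
finger_gap: 0.078
grip_force: 78.9
```

```bash
python3 -c "
from h import *
s=robot.sense();print(s['position'],s['eef_rot'],s['ft_force'],s['torque'])
for n in ('scene','side'):
    im=robot.capture(n);np.save('pics/'+n+'_in.npy',im)
for n in ('scene','side'):
    W=cam(n)
    for a in (1.5,1.2,0.03):
        d=np.array([np.sin(a),np.cos(a)])   # arm dir from +y clockwise
        print(n,a,proj([.4575+.038*d[0],-.0455+.038*d[1],.063],W)[0].round(1),proj([.4575+.028*d[0],-.0455+.028*d[1],.063],W)[0].round(1))
"
```

```text
[ 0.45630829 -0.04547123  0.09620319] [3.13907539e+00 4.23350917e-04 1.54125928e+00] [2.19103257 1.77275588 5.03043551] [ 0.2350091  -0.53633924  0.03763121]
scene 1.5 [251.7 248.9] [248.4 247.7]
scene 1.2 [253.6 246.4] [249.9 245.9]
scene 0.03 [249.  237.5] [246.5 239.3]
side 1.5 [297.5 249.3] [294.9 250.4]
side 1.2 [295.5 247. ] [293.4 248.7]
side 0.03 [283.3 244.7] [284.4 247. ]
```

Request:
{"name": "apply_moves", "arguments": {
  "plan": [
    {"slide":[0,0,6],"dr":[0,0,0],"grip":-1},
    {"slide":[0,0,8],"dr":[0,0,0],"grip":-1},
    {"slide":[0,0,10],"dr":[0,0,0],"grip":-1},
    {"slide":[0,0,30],"dr":[0,0,0],"grip":-1},
    {"slide":[0,0,20],"dr":[0,0,0],"grip":-1},
    {"slide":[0,0,0],"dr":[0,0,0],"grip":-1},
    {"slide":[0,0,0],"dr":[0,0,0],"grip":-1},
    {"slide":[0,0,0],"dr":[0,0,0],"grip":-1}
  ]
}}

```text
clock: 44.35
position: [0.4539, -0.045, 0.1677]
eef_rot: [-3.138, -0.001, 1.54]
ft_force: [0.6, -0.3, -0.5]
finger_gap: 0.079
grip_force: 78.8
```

Run:
```python
from h import *
s=wshot("w16");print(s["position"],s["eef_rot"],s["finger_gap"],s["ft_force"])
im,W=wload("w16")
k=cv2.resize(im[:420,180:480,::-1],(428,600),interpolation=cv2.INTER_CUBIC)
sd=robot.capture("side"); s2=cv2.resize(sd[190:310,270:390,::-1],(300,300),interpolation=cv2.INTER_CUBIC)
sc=robot.capture("scene"); s3=cv2.resize(sc[210:310,210:310,::-1],(300,300),interpolation=cv2.INTER_CUBIC)
cv2.imwrite("pics/k16.png",np.hstack([k,np.vstack([s2,s3])]))
```

```text
[ 0.45387588 -0.04498786  0.16765953] [-3.13837849e+00 -5.86532808e-04  1.53995016e+00] 0.0791833451237568 [ 0.56782356 -0.3017298  -0.49996167]
```

View pics/k16.png

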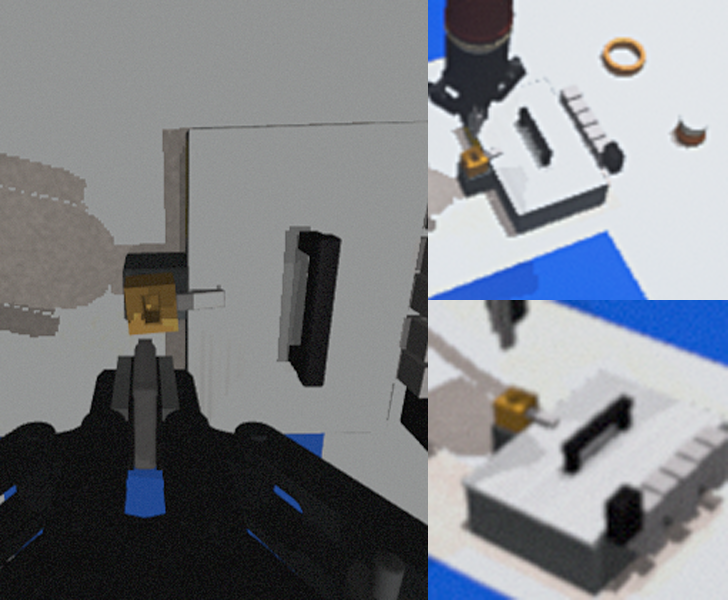

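k16: the latch arm at (205,298) points over the lid, the pin handle rests against the end knuckle (insets), the lid is flat, and the key is held upright and straight in the jaws at (146,400).

Request:
{"name": "apply_moves", "arguments": {
  "plan": [
    {"slide":[12.8,26.4,0],"dr":[0,0,8.1],"grip":-1},
    {"slide":[12.8,26.4,0],"dr":[0,0,8.1],"grip":-1},
    {"slide":[12.8,26.4,0],"dr":[0,0,8.1],"grip":-1},
    {"slide":[12.8,26.4,0],"dr":[0,0,8.1],"grip":-1},
    {"slide":[12.8,26.4,0],"dr":[0,0,8.1],"grip":-1},
    {"slide":[12.8,26.4,0],"dr":[0,0,8.1],"grip":-1},
    {"slide":[12.8,26.4,0],"dr":[0,0,8.1],"grip":-1},
    {"slide":[12.8,26.4,0],"dr":[0,0,8.1],"grip":-1},
    {"slide":[12.8,26.4,0],"dr":[0,0,8.1],"grip":-1},
    {"slide":[12.8,26.4,0],"dr":[0,0,8.1],"grip":-1}
  ]
}}

```text
clock: 45.5
position: [0.5831, 0.2198, 0.1682]
eef_rot: [-3.141, -0.002, 2.959]
ft_force: [0.1, 0.2, -0.8]
finger_gap: 0.078
grip_force: 78.8
```

Request:
{"name": "apply_moves", "arguments": {
  "plan": [
    {"slide":[12.8,26.4,0],"dr":[0,0,8.1],"grip":-1},
    {"slide":[12.8,26.4,0],"dr":[0,0,8.1],"grip":-1},
    {"slide":[0,0,-40],"dr":[0,0,0],"grip":-1},
    {"slide":[0,0,-40],"dr":[0,0,0],"grip":-1},
    {"slide":[0,0,0],"dr":[0,0,0],"grip":-1},
    {"slide":[0,0,0],"dr":[0,0,0],"grip":-1},
    {"slide":[0,0,0],"dr":[0,0,0],"grip":-1},
    {"slide":[0,0,0],"dr":[0,0,0],"grip":-1}
  ]
}}

```text
clock: 46.3
position: [0.6106, 0.2719, 0.0925]
eef_rot: [3.141, 0.005, -3.047]
ft_force: [1.2, -0.0, -1.0]
finger_gap: 0.082
grip_force: 78.8
```

Request:
{"name": "apply_moves", "arguments": {
  "plan": [
    {"slide":[-3,0.3,-8],"dr":[0,0,0],"grip":-1},
    {"slide":[0,0,-8],"dr":[0,0,0],"grip":-1},
    {"slide":[0,0,0],"dr":[0,0,0],"grip":-1},
    {"slide":[0,0,0],"dr":[0,0,0],"grip":-1},
    {"slide":[0,0,0],"dr":[0,0,0],"grip":-1}
  ]
}}

```text
clock: 46.8
position: [0.6058, 0.2719, 0.0734]
eef_rot: [-3.142, -0.0, -3.047]
ft_force: [0.9, 0.4, -0.7]
finger_gap: 0.081
grip_force: 79.0
```

Request:
{"name": "apply_moves", "arguments": {
  "plan": [
    {"slide":[1.6,0.4,0],"dr":[0,0,0],"grip":-1},
    {"slide":[0,0,0],"dr":[0,0,0],"grip":-1},
    {"slide":[0,0,0],"dr":[0,0,0],"grip":-1},
    {"slide":[0,0,-3],"dr":[0,0,0],"grip":-1},
    {"slide":[0,0,-3],"dr":[0,0,0],"grip":-1},
    {"slide":[0,0,0],"dr":[0,0,0],"grip":-1},
    {"slide":[0,0,0],"dr":[0,0,0],"grip":-1}
  ]
}}

```text
clock: 47.5
position: [0.6072, 0.2722, 0.0671]
eef_rot: [-3.141, -0.001, -3.047]
ft_force: [-0.3, -0.5, -0.8]
finger_gap: 0.078
grip_force: 79.0
```

In the slot (about 5 mm), no force; continuing down.

Request:
{"name": "apply_moves", "arguments": {
  "plan": [
    {"slide":[0,0,-4],"dr":[0,0,0],"grip":-1},
    {"slide":[0,0,-4],"dr":[0,0,0],"grip":-1},
    {"slide":[0,0,-4],"dr":[0,0,0],"grip":-1},
    {"slide":[0,0,0],"dr":[0,0,0],"grip":-1},
    {"slide":[0,0,0],"dr":[0,0,0],"grip":-1}
  ]
}}

```text
clock: 48.0
position: [0.6072, 0.2722, 0.0551]
eef_rot: [-3.141, -0.001, -3.047]
ft_force: [-0.6, 0.5, -0.1]
finger_gap: 0.08
grip_force: 79.0
```

Request:
{"name": "apply_moves", "arguments": {
  "plan": [
    {"slide":[0,0,-2],"dr":[0,0,0],"grip":-1},
    {"slide":[0,0,-1.5],"dr":[0,0,0],"grip":-1},
    {"slide":[0,0,0],"dr":[0,0,0],"grip":-1},
    {"slide":[0,0,0],"dr":[0,0,0],"grip":-1}
  ]
}}

```text
clock: 48.4
position: [0.6076, 0.2723, 0.0523]
eef_rot: [3.141, 0.001, -3.047]
ft_force: [-0.7, -0.5, 2.8]
finger_gap: 0.085
grip_force: 79.5
```

Request:
{"name": "apply_moves", "arguments": {
  "plan": [
    {"slide":[0,0,0],"dr":[0,0,0],"grip":-0.4},
    {"slide":[0,0,0],"dr":[0,0,0],"grip":-0.4},
    {"slide":[0,0,0],"dr":[0,0,0],"grip":-0.4},
    {"slide":[0,0,10],"dr":[0,0,0],"grip":-0.4},
    {"slide":[0,0,25],"dr":[0,0,0],"grip":-0.4},
    {"slide":[0,0,45],"dr":[0,0,0],"grip":-0.4},
    {"slide":[0,0,45],"dr":[0,0,0],"grip":-0.4},
    {"slide":[0,0,0],"dr":[0,0,0],"grip":-0.4},
    {"slide":[0,0,0],"dr":[0,0,0],"grip":-0.4},
    {"slide":[0,0,0],"dr":[0,0,0],"grip":-0.4}
  ]
}}

```text
clock: 49.4
position: [0.6066, 0.272, 0.176]
eef_rot: [-3.141, -0.002, -3.047]
ft_force: [-0.0, -0.9, -0.1]
finger_gap: 0.3
grip_force: 0.0
```

Run:
```python
from h import *
np.set_printoptions(precision=1,suppress=True,linewidth=250)
s=wshot("w17");print(s["position"],s["eef_rot"],s["finger_gap"],s["ft_force"])
im,W=wload("w17");h=im.astype(int)
P=proj(corners(.608,.272,.0954,np.array([.030,.008,0]),.062)[::2],W);print(P.round(1).tolist())
a,b=P.min(0).astype(int)-6,P.max(0).astype(int)+8;print(a)
for r in range(a[1],b[1],3): print(r,h[r,a[0]:b[0]].sum(1)//3)
```

```text
[0.6 0.3 0.2] [-3.1 -0.  -3. ] 0.29960659290001307 [-0.  -0.9 -0.1]
[[275.6, 194.0], [275.8, 227.6], [285.3, 194.0], [285.1, 227.6]]
[269 188]
188 [ 89  88  85  88  83  85  88  94  86  52  54  53  60  57  56  53  55  42  62  94 101  97  98  91]
191 [87 87 84 87 91 82 62 37 46 54 58 56 57 55 52 54 52 53 48 63 94 93 94 86]
194 [86 88 88 83 80 85 62 49 58 54 52 62 56 60 56 54 51 50 41 61 94 92 91 90]
197 [ 88  87  87  87  87  80  60  35  76 134 142 145 150 151 150 135 111  83  45  60  93  90  88  82]
200 [ 89  86  86  87  84  85  63  43  74 136 147 149 149 145 150 146 122  85  55  91  89  89  87  88]
203 [ 94  93  84  83  87  84  62  40  72 128 143 145 147 149 153 143 119  89  71 105 106 103 101  96]
206 [ 95  95  85  82  86  80  72  45  67 129 140 147 147 148 152 150 123  86  69 105 104 103 101  99]
209 [ 97  95  83  88  82  85  82  79  83 132 145 154 157 151 151 141 116  94 100 106 102 104 101  97]
212 [ 95  92  83  87  84  82  85  82  92 130 156 164 160 148 144 142 114  92  99 101 103 105 100  97]
215 [ 96  97  97  89  93  94  95  92  95 132 157 163 159 147 141 127 103  79  98 102 101 101 101  93]
218 [ 88  93  90  92  95  91  90  94  94 137 160 163 160 155 149 151 122  95  97  99 101 100  99  94]
221 [145 146 148 151 147 148 150 143 114 120 150 156 157 157 157 150 121 107 150 150 153 157 156 153]
224 [160 165 161 163 164 163 164 156 124 127 151 161 154 155 152 149 120 111 166 166 161 164 164 162]
227 [160 162 162 162 160 163 164 161 161 151 128 145 146 146 141 145 149 156 162 163 163 162 160 160]
230 [161 161 165 162 161 162 160 162 164 162 166 164 164 162 161 162 161 163 163 165 164 165 165 164]
233 [162 161 161 163 163 164 163 163 162 160 162 161 164 164 164 162 160 161 164 160 162 166 163 165]
```

```bash
python3 -c "
from station import robot
print(robot.job_done())"
```

```text
the job is handed in; nothing more can be done
None
```

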